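Tighten a pressure cooker lid crosswise

TASK

On this flea-market stall, close the pressure cooker's lid by its four lever screws, evenly and crosswise, for a buyer to test. First turn one lever clockwise by feel until it is just snug on the lid, then the one opposite, then the other two; only when all four are snug, go round a second time in the same crosswise way and give each a further part turn until it is firmly tight. Do not overtighten any of them and leave the other goods where they are.

Things in the scene. Friction and masses are not known exactly. Their poses are not given: they have to be found in the camera images.
- pot: aluminium pressure cooker, fixed on the table: 156 mm across, four steel clamp brackets evenly round the rim (tops 138 mm above the table, reaching out to 103 mm from the pot's axis), two short black handles. Origin on its axis at table height, z up. The screw axes lie 70 mm from the pot's axis, at its +x (lever 1), +y (2), -x (3) and -y (4): 1 and 3 are opposite, so are 2 and 4
- lid: round aluminium lid, 168 mm across, 10 mm thick, lying loose on the rubber seal (top face 112 mm above the table), with a small gauge and a vent weight in the middle standing up to 37 mm above that face. Origin at the centre of its underside
- lever1: lever screw 1 (all four are alike): dark hub on a vertical screw axis with one steel lever arm and an upright peg at its end. Origin on the screw axis, about 138 mm above the table; x axis along the arm, z up. Hub and arm reach 153 mm above the table. Turning clockwise seen from above tightens: the hub keeps its height, the screw's foot goes down 4.5 mm per radian. The lever stays where it is left
- peg1 (a point): centre of the exposed part of lever 1's upright round steel peg, 168 mm above the table; the peg is 12 mm thick, its top 185 mm and the arm's top face 150 mm above the table; it goes round the screw axis at a radius of 45 mm
- lever2: lever screw 2, like lever 1. Every screw starts slack, its foot 0.5 to 5 mm above the lid: about 0.1 to 1.05 rad of turning before it touches. How much differs from screw to screw, is hidden in the bracket and does not show in the lever's direction: it must be felt
- peg2 (a point): centre of the exposed part of lever 2's upright round steel peg, 168 mm above the table; the peg is 12 mm thick, its top 185 mm and the arm's top face 150 mm above the table; it goes round the screw axis at a radius of 45 mm
- lever3: lever screw 3, like lever 1. Pushed at the peg square to the arm, a slack lever drags with only 1 to 1.5 N. When the sprung foot meets the lid the push needed to keep it turning climbs at once to about 4 N and then by about 10 N per radian (48 N on the lid per radian). Just snug: about 10 to 25 N on the lid, a push of 4 to 6 N. When the motion stops the push fades and the lever stays
- peg3 (a point): centre of the exposed part of lever 3's upright round steel peg, 168 mm above the table; the peg is 12 mm thick, its top 185 mm and the arm's top face 150 mm above the table; it goes round the screw axis at a radius of 45 mm
- lever4: lever screw 4, like lever 1. Firmly tight: 30 to 58 N on the lid, best 42 N, which is about 0.5 to 0.6 rad past just snug and takes a push of 9 to 12 N at the peg while it turns (friction varies a little). Above 58 N, a push of about 14 N or 0.9 rad past just snug, it is overtightened
- peg4 (a point): centre of the exposed part of lever 4's upright round steel peg, 168 mm above the table; the peg is 12 mm thick, its top 185 mm and the arm's top face 150 mm above the table; it goes round the screw axis at a radius of 45 mm
- shaker: steel shaker with a white domed top, 48 mm across, 80 mm tall, a bystander; origin at the centre of its underside
- dish: terracotta bowl, 110 mm across, 35 mm tall, a bystander; origin at the centre of its underside
- book: closed red book, 130 x 100 x 22 mm, a bystander; origin at the centre of its underside
- goblet: blue ceramic cup, 70 mm across, 80 mm tall, a bystander; origin at the centre of its underside
Things that resemble listed ones, but are neither listed nor needed, are in the scene too. What is meant by the lid is not blue, pink or yellow, and is the smaller of those in its own colour.

How it is judged (in metres and radians):
On the way, in this order (a step that is already met when the one before it is completed fails the run):
1. one opposite pair of levers is snug (more than 4 N on the lid each, at most 30) while the other two are still slack (((contact force between each of lever1, lever3 and lid above 4 N and contact force between each of lever2, lever4 and lid below 2 N) or (contact force between each of lever2, lever4 and lid above 4 N and contact force between each of lever1, lever3 and lid below 2 N)) and contact force between each of lever1, lever2, lever3, lever4 and lid below 30 N), for 0.2 s.
2. all four are snug (4 to 30 N each), none yet tight (contact force between lever1 and lid between 4 and 30 N and contact force between lever2 and lid between 4 and 30 N and contact force between lever3 and lid between 4 and 30 N and contact force between lever4 and lid between 4 and 30 N), for 0.2 s.
3. one opposite pair is tight (more than 30 N each) while the other two are still only snug (((contact force between each of lever1, lever3 and lid above 30 N and contact force between each of lever2, lever4 and lid below 30 N) or (contact force between each of lever2, lever4 and lid above 30 N and contact force between each of lever1, lever3 and lid below 30 N))), for 0.2 s.
At the end, for the whole second after the job is handed in: each of the four lever screws presses on the lid with 30 to 58 N, the lid lies level (within 0.03 rad), and the levers are let go (contact force between lever1 and lid between 30 and 58 N and contact force between lever2 and lid between 30 and 58 N and contact force between lever3 and lid between 30 and 58 N and contact force between lever4 and lid between 30 and 58 N and angle between lid's own z axis and vertical below 0.03 rad); the robot touches nothing.
It fails at once if a lever screw overtightened: more than 58 N on the lid (contact force between any of lever1, lever2, lever3, lever4 and lid above 58 N).
It fails at once if a bystander (shaker, dish, book or goblet) pushed more than 15 mm from its place (distance of any of shaker, dish, book, goblet from where it was at the start of the episode above 0.015 m).
It also fails if it takes over 72 s, if anything falls off the work surface, if the arm or the gripper's body presses on something with over 40 N, if the wrist force passes 120 N, or if a joint passes its speed limit or range.

ROBOT

A 6-joint arm with a two-finger parallel gripper is mounted at the origin on the work surface. World frame = base frame: x ahead of the robot, y to its left, z up, the work surface at z = 0. Lengths are in m, angles in degrees, forces in N, time in s.
With the tool pointing down it reaches from about 0.35 to 0.85 m from the base axis. Payload 8.1 kg.
Tool frame: the origin (TCP) lies on the mounting face of the last link; the fingertips stand 186 mm ahead of it and the grasp point (between the pads) lies 167 mm ahead of it; z points along the fingers, y is the line along which they close (so a half turn about z gives the same grasp; the last joint's range is limited). The gripper opens to 93 mm and grips with 3 to 60 N. Pads are 15 mm wide; open, the fingers measure 128 mm over their backs; the gripper's body (75 mm by 188 mm) begins 65 mm behind the grasp point.
Start: joints at [-80.753, 7.471, 85.268, -0, 87.261, -4.893], TCP at [0.147, -0.582, 0.405] pointing down, gripper open.
Joint ranges: [-169.43, 169.43], [-51.17, 129.36], [1.28, 143.12], [-76.62, 256.62], [0, 156.53], [-152.29, 152.29]. Speed limits (degrees/s): [136.94, 136.94, 159.86, 180, 180, 180].

INTERFACE

Orientations are given as a 3x3 rotation matrix whose columns are the frame's x, y, z axes.
In Python, from station import state, read_camera, sign_off gives the robot as it stands.
- The arm moves only by the tool move_arm, never from a script. Its argument "motion" is a list of rows, each an object of numbers: "dx", "dy", "dz": the shift along the tool's x, y, z each as a share of 0.6 m, from -1 to 1; "ax", "ay", "az": the turn, a rotation vector about the tool's x, y, z each as a share of 2 pi rad, from -1 to 1; "gripper": the gripper command: -1 is shut, 1 is fully open, values between are in proportion. In form: [{"dx": .., "dy": .., "dz": .., "ax": .., "ay": .., "az": .., "gripper": ..}, ...]. A call has 1 to 10 rows; each row is the pose to reach, as a shift and turn from the pose commanded when the call began, along the tool's axes at that moment, turning the shorter way round; what a row does not reach only later rows make up. A row lasts 1/12 s, in which the tool goes at most 41.7 mm and 7.16 degrees, less where a joint would pass 70% of its speed; a pose out of reach is approached as far as the arm can. A call with a number of a shift or a turn outside -1 to 1 is refused whole. A call with a gripper value outside its range is refused whole. The fingers move at their own pace and stop on an object; "newtons" is the grip in N (left out, the last holds). Time passes only in rows, so rows that repeat a pose let the fingers close. It gives the time, the measured TCP pose, the force, the opening and the grip force at its end, in the units of the state.
- state(): the state, without advancing time (a new reading comes with each control period).
- read_camera(name): name is "scene" or "top"; returns a dict with "image" (400x640x3 uint8, blue, green, red), "intrinsics" (3x3 intrinsics, pixels), "extrinsics" (4x4, takes a point from world to camera coordinates). Camera axes: x right, y down, z forward; pixel columns grow to the right and rows downward; lengths in m; the calibration is good to about 2 mm. A picture is of the moment at which its call begins. There is no depth.
- sign_off(): hands the job in; it is judged then, once.
The state is a dict: "time": time; "joints": joint angles; "qd": joint speeds; "tau": joint torques, N m; "eef_pos": TCP position; "tool_rot": TCP orientation; "wrist_force": force on the tool from outside, world axes, zero at the start; "moment": the same for the moment, N m; "gripper_width": opening from 0.0 (shut) to 1.0 (fully open); "gripper_force": force on a finger pad.
Only numpy, scipy, OpenCV 4.12 (cv2) and the standard library are available. Lean on these libraries where they do the work, as an engineer would, in place of code of your own. Each camera call takes 0.05 s, during which the arm holds its last target. There are 200 camera calls.

## Working session

There is one attempt and no reset: what is moved stays moved. The work goes in short steps, Python scripts to look and compute and a tool call to move; the robot and the scene stay as the last step left them, time stands still between calls to the robot, and variables do not carry over. Pictures are saved under pics/ and viewed, at most 10 in all, crops included, and the job is handed in when it is done.

Besides the shell and the picture viewer there is one more tool, called after ">>>" by a JSON object that holds its "op" and its "data", one argument or row to a line. move_arm: Moves the arm, as the interface text tells. Its arguments: {"type":"object","properties":{"motion":{"type":"array"},"newtons":{"type":"number"}},"required":["motion"]}

```bash
mkdir -p pics; python3 - <<'E'
from station import *
import cv2
s=state();print({k:s[k] for k in('time','eef_pos','tool_rot','wrist_force','gripper_width')})
for n in('scene','top'):
    c=read_camera(n);cv2.imwrite(f'pics/{n}0.png',c['image']);print(c['intrinsics'],c['extrinsics'])
E
```

```text
{'time': 0.0, 'eef_pos': array([ 0.14656499, -0.58159195,  0.40367751]), 'tool_rot': array([[ 9.69701181e-01,  2.44293925e-01, -3.13518277e-04],
       [ 2.44294089e-01, -9.69699526e-01,  1.79641975e-03],
       [ 1.34835907e-04, -1.81858102e-03, -9.99998337e-01]]), 'wrist_force': array([ 0.46135621, -0.41040112,  0.38498149]), 'gripper_width': 0.9981475437546184}
[[498.29026119   0.         320.0169615 ]
 [  0.         498.29026119 200.98122853]
 [  0.           0.           1.        ]] [[-0.4018777   0.91562166  0.01145797  0.2181615 ]
 [ 0.69463283  0.31298828 -0.64770639 -0.30014443]
 [-0.59664021 -0.25233967 -0.76180388  1.52256781]
 [ 0.          0.          0.          1.        ]]
[[514.50345092   0.         324.94339754]
 [  0.         514.50345092 200.60734149]
 [  0.           0.           1.        ]] [[-0.00340818 -0.99990344  0.01347219 -0.0321965 ]
 [-0.99710882  0.00237535 -0.07594972  0.57854884]
 [ 0.07591038 -0.01369209 -0.99702063  1.56183401]
 [ 0.          0.          0.          1.        ]]
```

View pics/scene0.png

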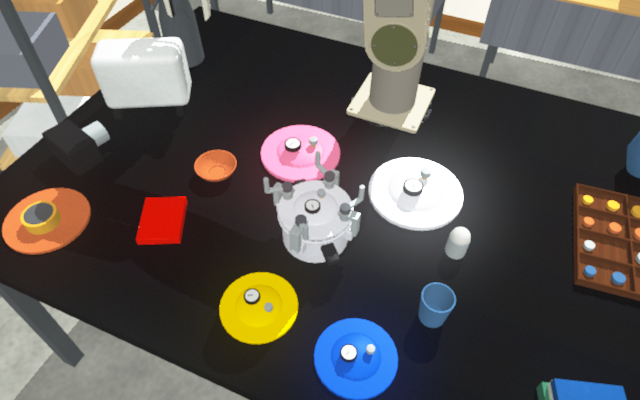

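View pics/top0.png

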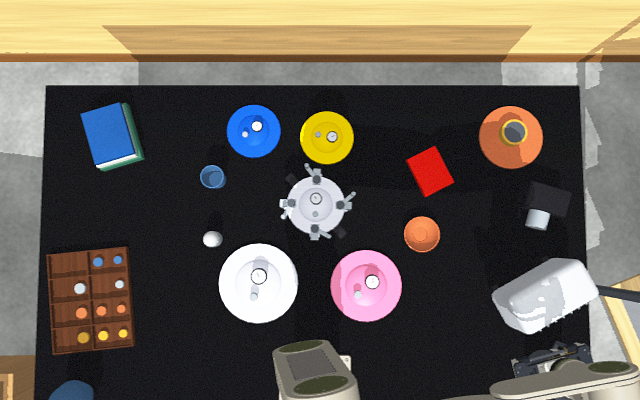

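The cooker with its lid is at top (316,205) and scene (316,210). The lookalikes for the lid, in top pixels, are white (258,283), pink (366,286), yellow (327,137) and blue (253,131). I choose the smaller grey/white one on the pot, at (316,205), and check it in one crop.

```bash
python3 - <<'E'
import cv2,numpy as np
a=cv2.imread('pics/top0.png')[155:250,266:366];b=cv2.imread('pics/scene0.png')[140:270,250:380]
a=cv2.resize(a,(400,380),interpolation=cv2.INTER_CUBIC);b=cv2.resize(b,(380,380),interpolation=cv2.INTER_CUBIC)
cv2.imwrite('pics/crop.png',np.hstack([a,b]))
E
```

```text
(no output)
```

View pics/crop.png

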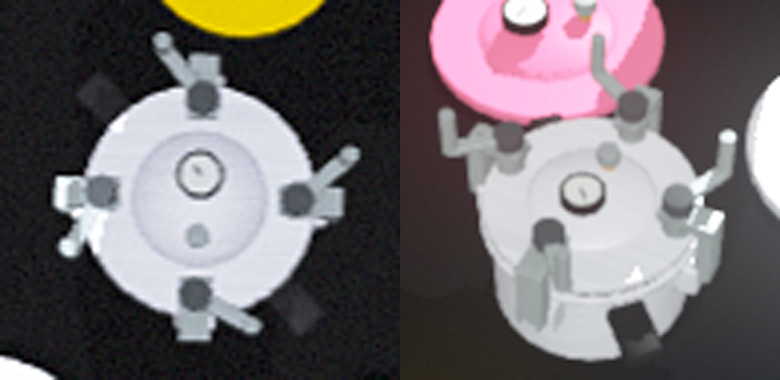

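The crop confirms it: the grey lid has four dark hubs at top px about (317,179), (341,205), (315,228), (291,203). The peg tops are at about (306,165), (353,193), (329,236), (283,217). I'll refine these positions in code.

```bash
cat > h.py <<'E'
import numpy as np
from station import *
def ray(c,u,v,z):
    E=c['extrinsics'];d=E[:3,:3].T@np.linalg.solve(c['intrinsics'],[u,v,1.]);o=-E[:3,:3].T@E[:3,3]
    return o+d*(z-o[2])/d[2]
E
python3 - <<'E'
from h import *
import cv2
c=read_camera('top');im=c['image'];g=im.max(2).astype(int)
H=[(316.7,179.2),(340.7,204.7),(314.7,228.5),(291.5,202.7)];P=[(306.5,165.2),(353.2,193.5),(329,236.5),(283.5,217.2)]
W=[]
for u,v in H:
    ys,xs=np.mgrid[int(v)-6:int(v)+8,int(u)-6:int(u)+8];w=g[ys,xs]
    m=(w<120)&(w>50)&(np.hypot(xs-u,ys-v)<5.5)
    p=xs[m].mean(),ys[m].mean();W.append(ray(c,*p,.153)[:2]);print(np.round(p,1),m.sum(),W[-1].round(4))
W=np.array(W);ctr=W.mean(0);d=W-ctr;print('ctr',ctr,np.hypot(*d.T),np.degrees(np.arctan2(d[:,1],d[:,0])))
a=np.angle(sum((complex(*d[k])*1j**k) for k in range(4)));print('yaw A',np.degrees(a))
for k in range(4):
    t=a-k*np.pi/2;h=ctr+.07*np.array([np.cos(t),np.sin(t)])
    q=ray(c,*P[k],.184)[:2];e=q-h;print('ABCD'[k],'hub',h.round(4),'peg',q.round(4),'r',np.hypot(*e).round(4),'ang',np.degrees(np.arctan2(e[1],e[0])).round(1))
s=state();print(s['wrist_force'],s['time'])
c=read_camera('scene')
print(state()['wrist_force'])
E
```

```text
[316.1 179.1] 51 [ 0.6298 -0.0073]
[339.9 204.7] 49 [ 0.5568 -0.0744]
[314.3 228.2] 48 [ 0.4909 -0.0019]
[293.5 203. ] 6 [0.5619 0.0566]
ctr [ 0.55984587 -0.00673381] [0.06991913 0.06770968 0.06916027 0.06341038] [ -0.49775236 -92.55762112 175.95893384  88.10820047]
yaw A -2.2480352358324223
A hub [ 0.6298 -0.0095] peg [0.6649 0.0192] r 0.0453 ang 39.3
B hub [ 0.5571 -0.0767] peg [ 0.5857 -0.1099] r 0.0439 ang -49.3
C hub [ 0.4899 -0.004 ] peg [ 0.4672 -0.0425] r 0.0447 ang -120.6
D hub [0.5626 0.0632] peg [0.5206 0.0826] r 0.0463 ang 155.2
[ 0.8897193   0.65232174 -0.61551752] 0.15
[-0.10872607  0.55872988 -0.30870552]
```

>>> {"op": "move_arm", "data": {
  "motion": [
    {"dx": 0.53,"dy": -0.4,"az": -0.16,"gripper": -1},
    {"dx": 0.53,"dy": -0.4,"az": -0.16,"gripper": -1},
    {"dx": 0.53,"dy": -0.4,"az": -0.16,"gripper": -1},
    {"dx": 0.53,"dy": -0.4,"az": -0.16,"gripper": -1},
    {"dx": 0.53,"dy": -0.4,"az": -0.16,"gripper": -1},
    {"dx": 0.53,"dy": -0.4,"az": -0.16,"gripper": -1},
    {"dx": 0.53,"dy": -0.4,"az": -0.16,"gripper": -1},
    {"dx": 0.53,"dy": -0.4,"az": -0.16,"gripper": -1},
    {"dx": 0.53,"dy": -0.4,"az": -0.16,"gripper": -1},
    {"dx": 0.53,"dy": -0.4,"az": -0.16,"gripper": -1}
  ],
  "newtons": 40
}}

```text
$.motion[0]: bad value
```

```bash
cat >> h.py <<'E'
hub=dict(A=(.630,-.007),B=(.557,-.0745),C=(.490,-.002),D=(.563,.065))
def go(x,y,z,yaw):
    s=state();R=s['tool_rot'];d=R.T@(np.array([x,y,z])-s['eef_pos'])/.6
    y0=np.degrees(np.arctan2(R[1,0],R[0,0]));a=(yaw-y0+180)%360-180
    print('t',round(s['time'],2),'pos',s['eef_pos'].round(4),'yaw',y0.round(1),'q6',s['joints'][5].round(1),'F tool',(R.T@s['wrist_force']).round(2))
    print('shares dx dy dz',d.round(3),'az',round(-a/360,4))
def behind(h,ang,off,z,flip):
    "pusher pose for lever arm at ang deg, off metres CCW of peg"
    a=np.radians(ang);r=np.array([np.cos(a),np.sin(a)]);t=np.array([np.sin(a),-np.cos(a)])
    p=np.array(hub[h])+.045*r-off*t;go(*p,z,ang-90+(180 if flip else 0))
E
python3 -c "
from h import *
behind('A',38,.026,.404,True);behind('A',38,.026,.344,True)"
```

```text
t 0.2 pos [ 0.1466 -0.5817  0.4041] yaw 14.1 q6 -4.9 F tool [ 0.03 -0.57  0.31]
shares dx dy dz [ 1.066e+00 -8.020e-01  1.000e-03] az -0.3163
t 0.2 pos [ 0.1466 -0.5817  0.4041] yaw 14.1 q6 -4.9 F tool [ 0.03 -0.57  0.31]
shares dx dy dz [ 1.066 -0.802  0.101] az -0.3163
```

Every key seems to be required, so I'll fill them all in.

>>> {"op": "move_arm", "data": {
  "motion": [
    {"dx": 0.53,"dy": -0.4,"dz": 0,"ax": 0,"ay": 0,"az": -0.16,"gripper": -1},
    {"dx": 0.53,"dy": -0.4,"dz": 0,"ax": 0,"ay": 0,"az": -0.16,"gripper": -1},
    {"dx": 0.53,"dy": -0.4,"dz": 0,"ax": 0,"ay": 0,"az": -0.16,"gripper": -1},
    {"dx": 0.53,"dy": -0.4,"dz": 0,"ax": 0,"ay": 0,"az": -0.16,"gripper": -1},
    {"dx": 0.53,"dy": -0.4,"dz": 0,"ax": 0,"ay": 0,"az": -0.16,"gripper": -1},
    {"dx": 0.53,"dy": -0.4,"dz": 0,"ax": 0,"ay": 0,"az": -0.16,"gripper": -1},
    {"dx": 0.53,"dy": -0.4,"dz": 0,"ax": 0,"ay": 0,"az": -0.16,"gripper": -1},
    {"dx": 0.53,"dy": -0.4,"dz": 0,"ax": 0,"ay": 0,"az": -0.16,"gripper": -1},
    {"dx": 0.53,"dy": -0.4,"dz": 0,"ax": 0,"ay": 0,"az": -0.16,"gripper": -1},
    {"dx": 0.53,"dy": -0.4,"dz": 0,"ax": 0,"ay": 0,"az": -0.16,"gripper": -1}
  ],
  "newtons": 40
}}

```text
time: 1.03
eef_pos: [0.398, -0.2683, 0.4048]
tool_rot: [[0.31, 0.951, 0.001], [0.951, -0.31, 0.001], [0.001, 0.001, -1.0]]
wrist_force: [0.6, 0.1, -0.1]
gripper_width: 0.331
gripper_force: 0.0
```

```bash
python3 -c "
from h import *
behind('A',38,.026,.404,True);behind('A',38,.026,.344,True)"
```

```text
t 1.03 pos [ 0.398  -0.2683  0.4048] yaw 71.9 q6 -22.1 F tool [0.31 0.52 0.09]
shares dx dy dz [0.62  0.238 0.002] az -0.1558
t 1.03 pos [ 0.398  -0.2683  0.4048] yaw 71.9 q6 -22.1 F tool [0.31 0.52 0.09]
shares dx dy dz [0.62  0.238 0.102] az -0.1558
```

>>> {"op": "move_arm", "data": {
  "motion": [
    {"dx": 0.62,"dy": 0.238,"dz": 0,"ax": 0,"ay": 0,"az": -0.156,"gripper": -1},
    {"dx": 0.62,"dy": 0.238,"dz": 0,"ax": 0,"ay": 0,"az": -0.156,"gripper": -1},
    {"dx": 0.62,"dy": 0.238,"dz": 0,"ax": 0,"ay": 0,"az": -0.156,"gripper": -1},
    {"dx": 0.62,"dy": 0.238,"dz": 0,"ax": 0,"ay": 0,"az": -0.156,"gripper": -1},
    {"dx": 0.62,"dy": 0.238,"dz": 0,"ax": 0,"ay": 0,"az": -0.156,"gripper": -1},
    {"dx": 0.62,"dy": 0.238,"dz": 0,"ax": 0,"ay": 0,"az": -0.156,"gripper": -1},
    {"dx": 0.62,"dy": 0.238,"dz": 0,"ax": 0,"ay": 0,"az": -0.156,"gripper": -1},
    {"dx": 0.62,"dy": 0.238,"dz": 0,"ax": 0,"ay": 0,"az": -0.156,"gripper": -1},
    {"dx": 0.62,"dy": 0.238,"dz": 0,"ax": 0,"ay": 0,"az": -0.156,"gripper": -1},
    {"dx": 0.62,"dy": 0.238,"dz": 0,"ax": 0,"ay": 0,"az": -0.156,"gripper": -1}
  ]
}}

```text
time: 1.87
eef_pos: [0.65, 0.0408, 0.4041]
tool_rot: [[-0.617, 0.787, -0.0], [0.787, 0.617, 0.001], [0.001, 0.001, -1.0]]
wrist_force: [-0.5, -0.6, 0.2]
gripper_width: 0.007
gripper_force: 0.0
```

>>> {"op": "move_arm", "data": {
  "motion": [
    {"dx": 0,"dy": 0,"dz": 0.05,"ax": 0,"ay": 0,"az": 0,"gripper": -1},
    {"dx": 0,"dy": 0,"dz": 0.102,"ax": 0,"ay": 0,"az": 0,"gripper": -1},
    {"dx": 0,"dy": 0,"dz": 0.102,"ax": 0,"ay": 0,"az": 0,"gripper": -1},
    {"dx": 0,"dy": 0,"dz": 0.102,"ax": 0,"ay": 0,"az": 0,"gripper": -1},
    {"dx": 0,"dy": 0,"dz": 0.102,"ax": 0,"ay": 0,"az": 0,"gripper": -1}
  ]
}}

```text
time: 2.28
eef_pos: [0.6487, 0.0368, 0.3449]
tool_rot: [[-0.614, 0.789, 0.001], [0.789, 0.614, -0.0], [-0.0, 0.001, -1.0]]
wrist_force: [-0.5, -0.2, 0.9]
gripper_width: 0.006
gripper_force: 0.0
```

```bash
python3 - <<'E'
from h import *
import cv2
behind('A',38,.026,.344,True)
c=read_camera('scene');a=cv2.resize(c['image'][80:270,230:400],(537,600));cv2.imwrite('pics/a1.png',a)
# arc rows, 0.3 rad in 10 rows; hub in tool frame (flip: (-c,-45))
def arc(hx,hy,tot,n=10):
    for k in range(1,n+1):
        f=tot*k/n;C,S=np.cos(f),np.sin(f);print(round(((1-C)*hx+S*hy)/.6,4),round((-S*hx+(1-C)*hy)/.6,4),round(f/2/np.pi,4))
print('flip');arc(-.016,-.045,.3);print('plain');arc(.016,.045,.3)
E
```

```text
t 2.28 pos [0.6487 0.0368 0.3449] yaw 127.9 q6 -39.1 F tool [ 0.11 -0.55 -0.94]
shares dx dy dz [0.005 0.006 0.001] az -0.0003
flip
-0.0023 0.0008 0.0048
-0.0045 0.0015 0.0095
-0.0068 0.0021 0.0143
-0.0092 0.0027 0.0191
-0.0115 0.0031 0.0239
-0.0139 0.0036 0.0286
-0.0162 0.0039 0.0334
-0.0186 0.0042 0.0382
-0.021 0.0044 0.043
-0.0234 0.0045 0.0477
plain
0.0023 -0.0008 0.0048
0.0045 -0.0015 0.0095
0.0068 -0.0021 0.0143
0.0092 -0.0027 0.0191
0.0115 -0.0031 0.0239
0.0139 -0.0036 0.0286
0.0162 -0.0039 0.0334
0.0186 -0.0042 0.0382
0.021 -0.0044 0.043
0.0234 -0.0045 0.0477
```

View pics/a1.png

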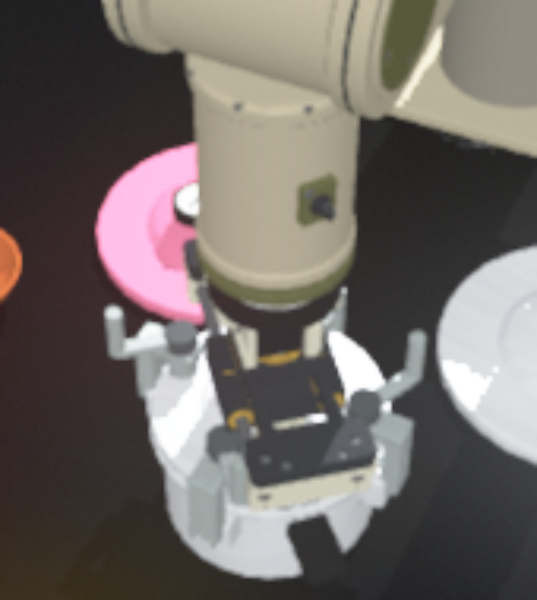

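The scene crop shows the gripper beside lever A's peg, on its counter-clockwise side, and clear of the other pegs. Next I close the gap and push along the arc.

>>> {"op": "move_arm", "data": {
  "motion": [
    {"dx": -0.007,"dy": 0,"dz": 0,"ax": 0,"ay": 0,"az": 0,"gripper": -1},
    {"dx": -0.014,"dy": 0.0008,"dz": 0,"ax": 0,"ay": 0,"az": 0.003,"gripper": -1},
    {"dx": -0.0185,"dy": 0.0015,"dz": 0,"ax": 0,"ay": 0,"az": 0.0095,"gripper": -1},
    {"dx": -0.0208,"dy": 0.0021,"dz": 0,"ax": 0,"ay": 0,"az": 0.0143,"gripper": -1},
    {"dx": -0.0232,"dy": 0.0027,"dz": 0,"ax": 0,"ay": 0,"az": 0.0191,"gripper": -1},
    {"dx": -0.0255,"dy": 0.0031,"dz": 0,"ax": 0,"ay": 0,"az": 0.0239,"gripper": -1},
    {"dx": -0.0279,"dy": 0.0036,"dz": 0,"ax": 0,"ay": 0,"az": 0.0286,"gripper": -1},
    {"dx": -0.0302,"dy": 0.0039,"dz": 0,"ax": 0,"ay": 0,"az": 0.0334,"gripper": -1}
  ]
}}

```text
time: 3.0
eef_pos: [0.662, 0.0238, 0.3451]
tool_rot: [[-0.434, 0.901, 0.002], [0.901, 0.434, 0.0], [-0.001, 0.002, -1.0]]
wrist_force: [-1.6, 1.0, 0.8]
gripper_width: 0.001
gripper_force: 0.7
```

```bash
cat >> h.py <<'E'
def at(h,flip):
    "pusher state relative to a lever: angle by tool yaw, F push"
    s=state();R=s['tool_rot'];sg=1 if flip else -1
    d=R.T@(np.array([*hub[h],0])-s['eef_pos']);y=np.degrees(np.arctan2(R[1,0],R[0,0]))
    print('t',round(s['time'],2),'hub in tool mm',(d[:2]*1e3).round(1),'yaw',y.round(1),'arm ang',round((y+90-(180 if flip else 0)+180)%360-180,1),'q6',s['joints'][5].round(1),'PUSH',(sg*(R.T@s['wrist_force'])[0]).round(2),'side',(R.T@s['wrist_force'])[1:].round(2),'z',s['eef_pos'][2].round(4))
E
python3 -c "
from h import *
at('A',True)"
```

```text
t 3.0 hub in tool mm [-13.6 -42.8] yaw 115.7 arm ang 25.7 q6 -28.1 PUSH 1.61 side [-1.  -0.8] z 0.3451
```

>>> {"op": "move_arm", "data": {
  "motion": [
    {"dx": -0.0023,"dy": 0.0008,"dz": 0,"ax": 0,"ay": 0,"az": 0.0048,"gripper": -1},
    {"dx": -0.0045,"dy": 0.0015,"dz": 0,"ax": 0,"ay": 0,"az": 0.0095,"gripper": -1},
    {"dx": -0.0068,"dy": 0.0021,"dz": 0,"ax": 0,"ay": 0,"az": 0.0143,"gripper": -1},
    {"dx": -0.0092,"dy": 0.0027,"dz": 0,"ax": 0,"ay": 0,"az": 0.0191,"gripper": -1},
    {"dx": -0.0115,"dy": 0.0031,"dz": 0,"ax": 0,"ay": 0,"az": 0.0239,"gripper": -1},
    {"dx": -0.0139,"dy": 0.0036,"dz": 0,"ax": 0,"ay": 0,"az": 0.0286,"gripper": -1}
  ]
}}

```text
time: 3.5
eef_pos: [0.6675, 0.0172, 0.3449]
tool_rot: [[-0.266, 0.964, 0.001], [0.964, 0.266, 0.0], [-0.0, 0.001, -1.0]]
wrist_force: [-1.0, 1.5, 0.6]
gripper_width: 0.005
gripper_force: 0.7
```

>>> {"op": "move_arm", "data": {
  "motion": [
    {"dx": -0.0023,"dy": 0.0008,"dz": 0,"ax": 0,"ay": 0,"az": 0.0048,"gripper": -1},
    {"dx": -0.0045,"dy": 0.0015,"dz": 0,"ax": 0,"ay": 0,"az": 0.0095,"gripper": -1},
    {"dx": -0.0068,"dy": 0.0021,"dz": 0,"ax": 0,"ay": 0,"az": 0.0143,"gripper": -1},
    {"dx": -0.0092,"dy": 0.0027,"dz": 0,"ax": 0,"ay": 0,"az": 0.0191,"gripper": -1},
    {"dx": -0.0115,"dy": 0.0031,"dz": 0,"ax": 0,"ay": 0,"az": 0.0239,"gripper": -1},
    {"dx": -0.0139,"dy": 0.0036,"dz": 0,"ax": 0,"ay": 0,"az": 0.0286,"gripper": -1},
    {"dx": -0.0162,"dy": 0.0039,"dz": 0,"ax": 0,"ay": 0,"az": 0.0334,"gripper": -1}
  ]
}}

```text
time: 4.08
eef_pos: [0.6721, 0.009, 0.3449]
tool_rot: [[-0.06, 0.998, 0.001], [0.998, 0.06, 0.001], [0.001, 0.001, -1.0]]
wrist_force: [-3.3, 3.7, 2.1]
gripper_width: 0.007
gripper_force: 2.3
```

```bash
python3 -c "
from h import *
at('A',True)"
```

```text
t 4.08 hub in tool mm [-13.9 -43.2] yaw 93.4 arm ang 3.4 q6 -7.0 PUSH 3.87 side [-3.09 -2.05] z 0.3449
```

>>> {"op": "move_arm", "data": {
  "motion": [
    {"dx": -0.0023,"dy": 0.0005,"dz": 0,"ax": 0,"ay": 0,"az": 0.0048,"gripper": -1},
    {"dx": -0.0045,"dy": 0.001,"dz": 0,"ax": 0,"ay": 0,"az": 0.0095,"gripper": -1},
    {"dx": -0.0068,"dy": 0.0014,"dz": 0,"ax": 0,"ay": 0,"az": 0.0143,"gripper": -1},
    {"dx": -0.0092,"dy": 0.0018,"dz": 0,"ax": 0,"ay": 0,"az": 0.0191,"gripper": -1}
  ]
}}

```text
time: 4.42
eef_pos: [0.6736, 0.0039, 0.345]
tool_rot: [[0.06, 0.998, 0.001], [0.998, -0.06, 0.002], [0.002, 0.001, -1.0]]
wrist_force: [-3.2, 6.1, 1.5]
gripper_width: 0.008
gripper_force: 2.8
```

```bash
python3 -c "
from h import *
at('A',True)"
```

```text
t 4.42 hub in tool mm [-14.2 -43.2] yaw 86.6 arm ang -3.4 q6 -0.6 PUSH 5.92 side [-3.57 -1.53] z 0.345
```

>>> {"op": "move_arm", "data": {
  "motion": [
    {"dx": 0.015,"dy": 0,"dz": 0,"ax": 0,"ay": 0,"az": 0,"gripper": -1},
    {"dx": 0.02,"dy": 0,"dz": -0.03,"ax": 0,"ay": 0,"az": 0,"gripper": -1},
    {"dx": 0.02,"dy": 0,"dz": -0.1,"ax": 0,"ay": 0,"az": 0,"gripper": -1},
    {"dx": 0.02,"dy": 0,"dz": -0.1,"ax": 0,"ay": 0,"az": 0,"gripper": -1}
  ]
}}

```text
time: 4.75
eef_pos: [0.6754, 0.0157, 0.4131]
tool_rot: [[0.058, 0.998, 0.012], [0.998, -0.058, -0.001], [-0.0, 0.012, -1.0]]
wrist_force: [1.7, 0.4, 3.1]
gripper_width: 0.006
gripper_force: 0.0
```

```bash
python3 -c "
from h import *
behind('C',-119.5,.024,.404,False)"
```

```text
t 4.75 pos [0.6754 0.0157 0.4131] yaw 86.7 q6 0.3 F tool [ 0.52  1.68 -3.05]
shares dx dy dz [-0.132 -0.304  0.012] az -0.1772
```

>>> {"op": "move_arm", "data": {
  "motion": [
    {"dx": -0.132,"dy": -0.304,"dz": 0,"ax": 0,"ay": 0,"az": -0.177,"gripper": -1},
    {"dx": -0.132,"dy": -0.304,"dz": 0,"ax": 0,"ay": 0,"az": -0.177,"gripper": -1},
    {"dx": -0.132,"dy": -0.304,"dz": 0,"ax": 0,"ay": 0,"az": -0.177,"gripper": -1},
    {"dx": -0.132,"dy": -0.304,"dz": 0,"ax": 0,"ay": 0,"az": -0.177,"gripper": -1},
    {"dx": -0.132,"dy": -0.304,"dz": 0,"ax": 0,"ay": 0,"az": -0.177,"gripper": -1},
    {"dx": -0.132,"dy": -0.304,"dz": 0,"ax": 0,"ay": 0,"az": -0.177,"gripper": -1},
    {"dx": -0.132,"dy": -0.304,"dz": 0,"ax": 0,"ay": 0,"az": -0.177,"gripper": -1},
    {"dx": -0.132,"dy": -0.304,"dz": 0,"ax": 0,"ay": 0,"az": -0.177,"gripper": -1},
    {"dx": -0.132,"dy": -0.304,"dz": 0,"ax": 0,"ay": 0,"az": -0.177,"gripper": -1},
    {"dx": -0.132,"dy": -0.304,"dz": 0,"ax": 0,"ay": 0,"az": -0.177,"gripper": -1}
  ]
}}

```text
time: 5.58
eef_pos: [0.4876, -0.0531, 0.405]
tool_rot: [[-0.872, 0.489, 0.003], [0.489, 0.872, -0.001], [-0.003, 0.001, -1.0]]
wrist_force: [-0.5, -0.0, 0.2]
gripper_width: 0.005
gripper_force: 0.0
```

>>> {"op": "move_arm", "data": {
  "motion": [
    {"dx": 0,"dy": 0,"dz": 0.05,"ax": 0,"ay": 0,"az": 0,"gripper": -1},
    {"dx": 0,"dy": 0,"dz": 0.1,"ax": 0,"ay": 0,"az": 0,"gripper": -1},
    {"dx": 0,"dy": 0,"dz": 0.1,"ax": 0,"ay": 0,"az": 0,"gripper": -1},
    {"dx": 0,"dy": 0,"dz": 0.1,"ax": 0,"ay": 0,"az": 0,"gripper": -1}
  ]
}}

```text
time: 5.92
eef_pos: [0.4869, -0.0529, 0.3428]
tool_rot: [[-0.868, 0.496, -0.003], [0.496, 0.868, 0.001], [0.003, -0.001, -1.0]]
wrist_force: [0.7, -0.0, 0.4]
gripper_width: 0.004
gripper_force: 0.0
```

```bash
python3 -c "
from h import *
at('C',False);behind('C',-119.5,.024,.344,False)"
```

```text
t 5.92 hub in tool mm [21.5 46. ] yaw 150.2 arm ang -119.8 q6 -72.4 PUSH 0.67 side [ 0.34 -0.4 ] z 0.3428
t 5.92 pos [ 0.4869 -0.0529  0.3428] yaw 150.2 q6 -72.4 F tool [-0.67  0.34 -0.4 ]
shares dx dy dz [-0.003  0.001 -0.002] az -0.0007
```

>>> {"op": "move_arm", "data": {
  "motion": [
    {"dx": 0.006,"dy": 0,"dz": 0,"ax": 0,"ay": 0,"az": 0,"gripper": -1},
    {"dx": 0.012,"dy": -0.0004,"dz": 0,"ax": 0,"ay": 0,"az": 0.003,"gripper": -1},
    {"dx": 0.0155,"dy": -0.001,"dz": 0,"ax": 0,"ay": 0,"az": 0.0095,"gripper": -1},
    {"dx": 0.0178,"dy": -0.0015,"dz": 0,"ax": 0,"ay": 0,"az": 0.0143,"gripper": -1},
    {"dx": 0.0202,"dy": -0.002,"dz": 0,"ax": 0,"ay": 0,"az": 0.0191,"gripper": -1},
    {"dx": 0.0225,"dy": -0.0024,"dz": 0,"ax": 0,"ay": 0,"az": 0.0239,"gripper": -1},
    {"dx": 0.0249,"dy": -0.0028,"dz": 0,"ax": 0,"ay": 0,"az": 0.0286,"gripper": -1}
  ]
}}

```text
time: 6.5
eef_pos: [0.474, -0.0473, 0.3459]
tool_rot: [[-0.765, 0.644, 0.004], [0.644, 0.765, -0.001], [-0.004, 0.001, -1.0]]
wrist_force: [-0.3, -2.0, -1.2]
gripper_width: 0.001
gripper_force: 0.7
```

```bash
python3 -c "
from h import *
at('C',False)"
```

```text
t 6.5 hub in tool mm [18.1 44.5] yaw 139.9 arm ang -130.1 q6 -61.8 PUSH 1.05 side [-1.67  1.16] z 0.3459
```

>>> {"op": "move_arm", "data": {
  "motion": [
    {"dx": 0.0023,"dy": -0.0008,"dz": 0,"ax": 0,"ay": 0,"az": 0.0048,"gripper": -1},
    {"dx": 0.0045,"dy": -0.0015,"dz": 0,"ax": 0,"ay": 0,"az": 0.0095,"gripper": -1},
    {"dx": 0.0068,"dy": -0.0021,"dz": 0,"ax": 0,"ay": 0,"az": 0.0143,"gripper": -1},
    {"dx": 0.0092,"dy": -0.0027,"dz": 0,"ax": 0,"ay": 0,"az": 0.0191,"gripper": -1},
    {"dx": 0.0115,"dy": -0.0031,"dz": 0,"ax": 0,"ay": 0,"az": 0.0239,"gripper": -1},
    {"dx": 0.0139,"dy": -0.0036,"dz": 0,"ax": 0,"ay": 0,"az": 0.0286,"gripper": -1},
    {"dx": 0.0162,"dy": -0.0039,"dz": 0,"ax": 0,"ay": 0,"az": 0.0334,"gripper": -1}
  ]
}}

```text
time: 7.08
eef_pos: [0.465, -0.0428, 0.3459]
tool_rot: [[-0.614, 0.789, 0.004], [0.789, 0.614, -0.001], [-0.003, 0.002, -1.0]]
wrist_force: [0.4, -1.7, -0.5]
gripper_width: 0.007
gripper_force: 0.7
```

>>> {"op": "move_arm", "data": {
  "motion": [
    {"dx": 0.0023,"dy": -0.0008,"dz": 0,"ax": 0,"ay": 0,"az": 0.0048,"gripper": -1},
    {"dx": 0.0045,"dy": -0.0015,"dz": 0,"ax": 0,"ay": 0,"az": 0.0095,"gripper": -1},
    {"dx": 0.0068,"dy": -0.0021,"dz": 0,"ax": 0,"ay": 0,"az": 0.0143,"gripper": -1},
    {"dx": 0.0092,"dy": -0.0027,"dz": 0,"ax": 0,"ay": 0,"az": 0.0191,"gripper": -1},
    {"dx": 0.0115,"dy": -0.0031,"dz": 0,"ax": 0,"ay": 0,"az": 0.0239,"gripper": -1},
    {"dx": 0.0139,"dy": -0.0036,"dz": 0,"ax": 0,"ay": 0,"az": 0.0286,"gripper": -1},
    {"dx": 0.0162,"dy": -0.0039,"dz": 0,"ax": 0,"ay": 0,"az": 0.0334,"gripper": -1}
  ]
}}

```text
time: 7.67
eef_pos: [0.4571, -0.0366, 0.3458]
tool_rot: [[-0.436, 0.9, 0.003], [0.9, 0.436, -0.001], [-0.003, 0.003, -1.0]]
wrist_force: [-0.0, -2.5, 0.4]
gripper_width: 0.009
gripper_force: 0.7
```

```bash
python3 -c "
from h import *
at('C',False)"
```

```text
t 7.67 hub in tool mm [17.7 43.8] yaw 115.9 arm ang -154.1 q6 -36.8 PUSH 2.23 side [-1.12 -0.42] z 0.3458
```

>>> {"op": "move_arm", "data": {
  "motion": [
    {"dx": 0.0023,"dy": -0.0008,"dz": 0,"ax": 0,"ay": 0,"az": 0.0048,"gripper": -1},
    {"dx": 0.0045,"dy": -0.0015,"dz": 0,"ax": 0,"ay": 0,"az": 0.0095,"gripper": -1},
    {"dx": 0.0068,"dy": -0.0021,"dz": 0,"ax": 0,"ay": 0,"az": 0.0143,"gripper": -1},
    {"dx": 0.0092,"dy": -0.0027,"dz": 0,"ax": 0,"ay": 0,"az": 0.0191,"gripper": -1},
    {"dx": 0.0115,"dy": -0.0031,"dz": 0,"ax": 0,"ay": 0,"az": 0.0239,"gripper": -1},
    {"dx": 0.0139,"dy": -0.0036,"dz": 0,"ax": 0,"ay": 0,"az": 0.0286,"gripper": -1},
    {"dx": 0.0162,"dy": -0.0039,"dz": 0,"ax": 0,"ay": 0,"az": 0.0334,"gripper": -1}
  ]
}}

```text
time: 8.25
eef_pos: [0.4507, -0.0289, 0.3458]
tool_rot: [[-0.239, 0.971, 0.003], [0.971, 0.239, -0.001], [-0.002, 0.003, -1.0]]
wrist_force: [-0.6, -1.2, -0.3]
gripper_width: 0.003
gripper_force: 0.7
```

>>> {"op": "move_arm", "data": {
  "motion": [
    {"dx": 0.0023,"dy": -0.0008,"dz": 0,"ax": 0,"ay": 0,"az": 0.0048,"gripper": -1},
    {"dx": 0.0045,"dy": -0.0015,"dz": 0,"ax": 0,"ay": 0,"az": 0.0095,"gripper": -1},
    {"dx": 0.0068,"dy": -0.0021,"dz": 0,"ax": 0,"ay": 0,"az": 0.0143,"gripper": -1},
    {"dx": 0.0092,"dy": -0.0027,"dz": 0,"ax": 0,"ay": 0,"az": 0.0191,"gripper": -1},
    {"dx": 0.0115,"dy": -0.0031,"dz": 0,"ax": 0,"ay": 0,"az": 0.0239,"gripper": -1},
    {"dx": 0.0139,"dy": -0.0036,"dz": 0,"ax": 0,"ay": 0,"az": 0.0286,"gripper": -1},
    {"dx": 0.0162,"dy": -0.0039,"dz": 0,"ax": 0,"ay": 0,"az": 0.0334,"gripper": -1}
  ]
}}

```text
time: 8.83
eef_pos: [0.446, -0.0202, 0.3458]
tool_rot: [[-0.032, 0.999, 0.003], [0.999, 0.032, -0.002], [-0.002, 0.003, -1.0]]
wrist_force: [-0.9, -4.4, 1.6]
gripper_width: 0.006
gripper_force: 1.6
```

```bash
python3 -c "
from h import *
at('C',False)"
```

```text
t 8.83 hub in tool mm [17.4 43.5] yaw 91.8 arm ang -178.2 q6 -10.9 PUSH 4.36 side [-1.07 -1.55] z 0.3458
```

Contact. A little more to bring C to snug.

>>> {"op": "move_arm", "data": {
  "motion": [
    {"dx": 0.0023,"dy": -0.0008,"dz": 0,"ax": 0,"ay": 0,"az": 0.0048,"gripper": -1},
    {"dx": 0.0045,"dy": -0.0015,"dz": 0,"ax": 0,"ay": 0,"az": 0.0095,"gripper": -1},
    {"dx": 0.0068,"dy": -0.0021,"dz": 0,"ax": 0,"ay": 0,"az": 0.0143,"gripper": -1},
    {"dx": 0.0092,"dy": -0.0027,"dz": 0,"ax": 0,"ay": 0,"az": 0.0191,"gripper": -1}
  ]
}}

```text
time: 9.17
eef_pos: [0.4441, -0.015, 0.3458]
tool_rot: [[0.088, 0.996, 0.003], [0.996, -0.088, -0.002], [-0.002, 0.003, -1.0]]
wrist_force: [-1.7, -5.4, 1.3]
gripper_width: 0.006
gripper_force: 2.6
```

```bash
python3 -c "
from h import *
at('C',False)"
```

```text
t 9.17 hub in tool mm [17.7 43.5] yaw 84.9 arm ang 174.9 q6 -3.4 PUSH 5.53 side [-1.19 -1.33] z 0.3458
```

>>> {"op": "move_arm", "data": {
  "motion": [
    {"dx": -0.015,"dy": 0,"dz": 0,"ax": 0,"ay": 0,"az": 0,"gripper": -1},
    {"dx": -0.02,"dy": 0,"dz": -0.03,"ax": 0,"ay": 0,"az": 0,"gripper": -1},
    {"dx": -0.02,"dy": 0,"dz": -0.1,"ax": 0,"ay": 0,"az": 0,"gripper": -1},
    {"dx": -0.02,"dy": 0,"dz": -0.1,"ax": 0,"ay": 0,"az": 0,"gripper": -1},
    {"dx": -0.02,"dy": 0,"dz": -0.1,"ax": 0,"ay": 0,"az": 0,"gripper": -1}
  ]
}}

```text
time: 9.58
eef_pos: [0.4438, -0.0269, 0.4079]
tool_rot: [[0.085, 0.996, 0.008], [0.996, -0.085, -0.001], [-0.001, 0.008, -1.0]]
wrist_force: [0.1, 0.9, -0.8]
gripper_width: 0.005
gripper_force: 0.0
```

```bash
python3 -c "
from h import *
behind('D',156,.026,.404,False)"
```

```text
t 9.58 pos [ 0.4438 -0.0269  0.4079] yaw 85.1 q6 -5.2 F tool [ 0.9  -0.01  0.75]
shares dx dy dz [0.153 0.1   0.007] az 0.0531
```

>>> {"op": "move_arm", "data": {
  "motion": [
    {"dx": 0.153,"dy": 0.1,"dz": 0.004,"ax": 0,"ay": 0,"az": 0.053,"gripper": -1},
    {"dx": 0.153,"dy": 0.1,"dz": 0.004,"ax": 0,"ay": 0,"az": 0.053,"gripper": -1},
    {"dx": 0.153,"dy": 0.1,"dz": 0.004,"ax": 0,"ay": 0,"az": 0.053,"gripper": -1},
    {"dx": 0.153,"dy": 0.1,"dz": 0.004,"ax": 0,"ay": 0,"az": 0.053,"gripper": -1},
    {"dx": 0.153,"dy": 0.1,"dz": 0.05,"ax": 0,"ay": 0,"az": 0.053,"gripper": -1},
    {"dx": 0.153,"dy": 0.1,"dz": 0.105,"ax": 0,"ay": 0,"az": 0.053,"gripper": -1},
    {"dx": 0.153,"dy": 0.1,"dz": 0.105,"ax": 0,"ay": 0,"az": 0.053,"gripper": -1},
    {"dx": 0.153,"dy": 0.1,"dz": 0.105,"ax": 0,"ay": 0,"az": 0.053,"gripper": -1}
  ]
}}

```text
time: 10.25
eef_pos: [0.5093, 0.0596, 0.3387]
tool_rot: [[0.405, 0.914, -0.005], [0.914, -0.405, -0.0], [-0.002, -0.005, -1.0]]
wrist_force: [0.3, -1.1, 0.4]
gripper_width: 0.004
gripper_force: 0.0
```

```bash
python3 -c "
from h import *
at('D',False)"
```

```text
t 10.25 hub in tool mm [27.4 48.5] yaw 66.1 arm ang 156.1 q6 24.9 PUSH 0.85 side [ 0.72 -0.4 ] z 0.3387
```

>>> {"op": "move_arm", "data": {
  "motion": [
    {"dx": 0.008,"dy": 0,"dz": 0,"ax": 0,"ay": 0,"az": 0,"gripper": -1},
    {"dx": 0.016,"dy": -0.0004,"dz": 0,"ax": 0,"ay": 0,"az": 0.003,"gripper": -1},
    {"dx": 0.0195,"dy": -0.001,"dz": 0,"ax": 0,"ay": 0,"az": 0.0095,"gripper": -1},
    {"dx": 0.0218,"dy": -0.0015,"dz": 0,"ax": 0,"ay": 0,"az": 0.0143,"gripper": -1},
    {"dx": 0.0242,"dy": -0.002,"dz": 0,"ax": 0,"ay": 0,"az": 0.0191,"gripper": -1},
    {"dx": 0.0265,"dy": -0.0024,"dz": 0,"ax": 0,"ay": 0,"az": 0.0239,"gripper": -1},
    {"dx": 0.0289,"dy": -0.0028,"dz": 0,"ax": 0,"ay": 0,"az": 0.0286,"gripper": -1}
  ]
}}

```text
time: 10.83
eef_pos: [0.5168, 0.0765, 0.3436]
tool_rot: [[0.564, 0.826, 0.004], [0.826, -0.564, -0.0], [0.002, 0.003, -1.0]]
wrist_force: [-1.1, -1.3, 0.5]
gripper_width: 0.005
gripper_force: 0.7
```

```bash
python3 -c "
from h import *
at('D',False)"
```

```text
t 10.83 hub in tool mm [15.8 43.5] yaw 55.7 arm ang 145.7 q6 37.1 PUSH 1.68 side [-0.18 -0.51] z 0.3436
```

Contact with a slack lever; continue.

>>> {"op": "move_arm", "data": {
  "motion": [
    {"dx": 0.0023,"dy": -0.0008,"dz": 0,"ax": 0,"ay": 0,"az": 0.0048,"gripper": -1},
    {"dx": 0.0045,"dy": -0.0015,"dz": 0,"ax": 0,"ay": 0,"az": 0.0095,"gripper": -1},
    {"dx": 0.0068,"dy": -0.0021,"dz": 0,"ax": 0,"ay": 0,"az": 0.0143,"gripper": -1},
    {"dx": 0.0092,"dy": -0.0027,"dz": 0,"ax": 0,"ay": 0,"az": 0.0191,"gripper": -1},
    {"dx": 0.0115,"dy": -0.0031,"dz": 0,"ax": 0,"ay": 0,"az": 0.0239,"gripper": -1},
    {"dx": 0.0139,"dy": -0.0036,"dz": 0,"ax": 0,"ay": 0,"az": 0.0286,"gripper": -1},
    {"dx": 0.0162,"dy": -0.0039,"dz": 0,"ax": 0,"ay": 0,"az": 0.0334,"gripper": -1}
  ]
}}

```text
time: 11.42
eef_pos: [0.5202, 0.086, 0.3436]
tool_rot: [[0.724, 0.69, 0.003], [0.69, -0.724, 0.0], [0.003, 0.002, -1.0]]
wrist_force: [-1.1, 0.5, 1.0]
gripper_width: 0.005
gripper_force: 0.9
```

>>> {"op": "move_arm", "data": {
  "motion": [
    {"dx": 0.0023,"dy": -0.0008,"dz": 0,"ax": 0,"ay": 0,"az": 0.0048,"gripper": -1},
    {"dx": 0.0045,"dy": -0.0015,"dz": 0,"ax": 0,"ay": 0,"az": 0.0095,"gripper": -1},
    {"dx": 0.0068,"dy": -0.0021,"dz": 0,"ax": 0,"ay": 0,"az": 0.0143,"gripper": -1},
    {"dx": 0.0092,"dy": -0.0027,"dz": 0,"ax": 0,"ay": 0,"az": 0.0191,"gripper": -1},
    {"dx": 0.0115,"dy": -0.0031,"dz": 0,"ax": 0,"ay": 0,"az": 0.0239,"gripper": -1},
    {"dx": 0.0139,"dy": -0.0036,"dz": 0,"ax": 0,"ay": 0,"az": 0.0286,"gripper": -1},
    {"dx": 0.0162,"dy": -0.0039,"dz": 0,"ax": 0,"ay": 0,"az": 0.0334,"gripper": -1}
  ]
}}

```text
time: 12.0
eef_pos: [0.5256, 0.0945, 0.3435]
tool_rot: [[0.851, 0.524, 0.003], [0.524, -0.851, 0.001], [0.003, 0.001, -1.0]]
wrist_force: [-2.7, 0.5, -0.4]
gripper_width: 0.005
gripper_force: 0.9
```

```bash
python3 -c "
from h import *
at('D',False)"
```

```text
t 12.0 hub in tool mm [15.4 44.3] yaw 31.6 arm ang 121.6 q6 63.1 PUSH 2.03 side [-1.82  0.42] z 0.3435
```

>>> {"op": "move_arm", "data": {
  "motion": [
    {"dx": 0.0023,"dy": -0.0008,"dz": 0,"ax": 0,"ay": 0,"az": 0.0048,"gripper": -1},
    {"dx": 0.0045,"dy": -0.0015,"dz": 0,"ax": 0,"ay": 0,"az": 0.0095,"gripper": -1},
    {"dx": 0.0068,"dy": -0.0021,"dz": 0,"ax": 0,"ay": 0,"az": 0.0143,"gripper": -1},
    {"dx": 0.0092,"dy": -0.0027,"dz": 0,"ax": 0,"ay": 0,"az": 0.0191,"gripper": -1},
    {"dx": 0.0115,"dy": -0.0031,"dz": 0,"ax": 0,"ay": 0,"az": 0.0239,"gripper": -1},
    {"dx": 0.0139,"dy": -0.0036,"dz": 0,"ax": 0,"ay": 0,"az": 0.0286,"gripper": -1},
    {"dx": 0.0162,"dy": -0.0039,"dz": 0,"ax": 0,"ay": 0,"az": 0.0334,"gripper": -1}
  ]
}}

```text
time: 12.58
eef_pos: [0.5326, 0.1017, 0.3435]
tool_rot: [[0.942, 0.336, 0.003], [0.336, -0.942, 0.001], [0.003, 0.0, -1.0]]
wrist_force: [-3.5, 1.1, 1.0]
gripper_width: 0.007
gripper_force: 1.1
```

>>> {"op": "move_arm", "data": {
  "motion": [
    {"dx": 0.0023,"dy": -0.0008,"dz": 0,"ax": 0,"ay": 0,"az": 0.0048,"gripper": -1},
    {"dx": 0.0045,"dy": -0.0015,"dz": 0,"ax": 0,"ay": 0,"az": 0.0095,"gripper": -1},
    {"dx": 0.0068,"dy": -0.0021,"dz": 0,"ax": 0,"ay": 0,"az": 0.0143,"gripper": -1},
    {"dx": 0.0092,"dy": -0.0027,"dz": 0,"ax": 0,"ay": 0,"az": 0.0191,"gripper": -1}
  ]
}}

```text
time: 12.92
eef_pos: [0.5371, 0.1051, 0.3435]
tool_rot: [[0.975, 0.22, 0.003], [0.22, -0.975, 0.001], [0.003, -0.0, -1.0]]
wrist_force: [-3.3, 0.1, 2.1]
gripper_width: 0.004
gripper_force: 2.1
```

```bash
python3 -c "
from h import *
at('D',False)"
```

```text
t 12.92 hub in tool mm [15.5 44.8] yaw 12.7 arm ang 102.7 q6 82.9 PUSH 3.22 side [-0.85 -2.12] z 0.3435
```

>>> {"op": "move_arm", "data": {
  "motion": [
    {"dx": 0.0023,"dy": -0.0008,"dz": 0,"ax": 0,"ay": 0,"az": 0.0048,"gripper": -1},
    {"dx": 0.0045,"dy": -0.0015,"dz": 0,"ax": 0,"ay": 0,"az": 0.0095,"gripper": -1},
    {"dx": 0.0068,"dy": -0.0021,"dz": 0,"ax": 0,"ay": 0,"az": 0.0143,"gripper": -1},
    {"dx": 0.0092,"dy": -0.0027,"dz": 0,"ax": 0,"ay": 0,"az": 0.0191,"gripper": -1}
  ]
}}

```text
time: 13.25
eef_pos: [0.542, 0.1079, 0.3435]
tool_rot: [[0.995, 0.102, 0.002], [0.102, -0.995, 0.001], [0.002, -0.001, -1.0]]
wrist_force: [-5.8, 0.9, 2.5]
gripper_width: 0.005
gripper_force: 2.8
```

```bash
python3 -c "
from h import *
at('D',False)"
```

```text
t 13.25 hub in tool mm [15.9 45. ] yaw 5.9 arm ang 95.9 q6 90.1 PUSH 5.67 side [-1.45 -2.49] z 0.3435
```

>>> {"op": "move_arm", "data": {
  "motion": [
    {"dx": -0.015,"dy": 0,"dz": 0,"ax": 0,"ay": 0,"az": 0,"gripper": -1},
    {"dx": -0.02,"dy": 0,"dz": -0.03,"ax": 0,"ay": 0,"az": 0,"gripper": -1},
    {"dx": -0.02,"dy": 0,"dz": -0.1,"ax": 0,"ay": 0,"az": 0,"gripper": -1},
    {"dx": -0.02,"dy": 0,"dz": -0.1,"ax": 0,"ay": 0,"az": 0,"gripper": -1},
    {"dx": -0.02,"dy": 0,"dz": -0.1,"ax": 0,"ay": 0,"az": 0,"gripper": -1}
  ]
}}

```text
time: 13.67
eef_pos: [0.5305, 0.1064, 0.4062]
tool_rot: [[0.995, 0.104, 0.009], [0.104, -0.995, 0.001], [0.009, 0.0, -1.0]]
wrist_force: [0.5, -0.4, -0.3]
gripper_width: 0.008
gripper_force: 0.0
```

```bash
python3 -c "
from h import *
behind('B',-50,.026,.404,True)"
```

```text
t 13.67 pos [0.5305 0.1064 0.4062] yaw 6.0 q6 89.9 F tool [0.49 0.44 0.3 ]
shares dx dy dz [0.09  0.342 0.004] az -0.0945
```

>>> {"op": "move_arm", "data": {
  "motion": [
    {"dx": 0.09,"dy": 0.342,"dz": 0.003,"ax": 0,"ay": 0,"az": -0.0945,"gripper": -1},
    {"dx": 0.09,"dy": 0.342,"dz": 0.003,"ax": 0,"ay": 0,"az": -0.0945,"gripper": -1},
    {"dx": 0.09,"dy": 0.342,"dz": 0.003,"ax": 0,"ay": 0,"az": -0.0945,"gripper": -1},
    {"dx": 0.09,"dy": 0.342,"dz": 0.003,"ax": 0,"ay": 0,"az": -0.0945,"gripper": -1},
    {"dx": 0.09,"dy": 0.342,"dz": 0.003,"ax": 0,"ay": 0,"az": -0.0945,"gripper": -1},
    {"dx": 0.09,"dy": 0.342,"dz": 0.003,"ax": 0,"ay": 0,"az": -0.0945,"gripper": -1},
    {"dx": 0.09,"dy": 0.342,"dz": 0.05,"ax": 0,"ay": 0,"az": -0.0945,"gripper": -1},
    {"dx": 0.09,"dy": 0.342,"dz": 0.102,"ax": 0,"ay": 0,"az": -0.0945,"gripper": -1},
    {"dx": 0.09,"dy": 0.342,"dz": 0.102,"ax": 0,"ay": 0,"az": -0.0945,"gripper": -1},
    {"dx": 0.09,"dy": 0.342,"dz": 0.102,"ax": 0,"ay": 0,"az": -0.0945,"gripper": -1}
  ]
}}

```text
time: 14.5
eef_pos: [0.6035, -0.0918, 0.3375]
tool_rot: [[0.767, 0.642, -0.005], [0.642, -0.767, 0.001], [-0.003, -0.004, -1.0]]
wrist_force: [-0.9, -0.1, 0.9]
gripper_width: 0.004
gripper_force: 0.0
```

```bash
python3 -c "
from h import *
at('B',True)"
```

```text
t 14.5 hub in tool mm [-23.6 -41.8] yaw 39.9 arm ang -50.1 q6 36.6 PUSH -0.8 side [-0.51 -0.93] z 0.3375
```

>>> {"op": "move_arm", "data": {
  "motion": [
    {"dx": -0.007,"dy": 0,"dz": 0,"ax": 0,"ay": 0,"az": 0,"gripper": -1},
    {"dx": -0.014,"dy": 0.0004,"dz": 0,"ax": 0,"ay": 0,"az": 0.003,"gripper": -1},
    {"dx": -0.0175,"dy": 0.001,"dz": 0,"ax": 0,"ay": 0,"az": 0.0095,"gripper": -1},
    {"dx": -0.0198,"dy": 0.0015,"dz": 0,"ax": 0,"ay": 0,"az": 0.0143,"gripper": -1},
    {"dx": -0.0222,"dy": 0.002,"dz": 0,"ax": 0,"ay": 0,"az": 0.0191,"gripper": -1},
    {"dx": -0.0245,"dy": 0.0024,"dz": 0,"ax": 0,"ay": 0,"az": 0.0239,"gripper": -1},
    {"dx": -0.0269,"dy": 0.0028,"dz": 0,"ax": 0,"ay": 0,"az": 0.0286,"gripper": -1}
  ]
}}

```text
time: 15.08
eef_pos: [0.5938, -0.104, 0.3421]
tool_rot: [[0.87, 0.493, 0.004], [0.493, -0.87, -0.001], [0.003, 0.003, -1.0]]
wrist_force: [1.6, 0.6, -0.3]
gripper_width: 0.009
gripper_force: 0.8
```

```bash
python3 -c "
from h import *
at('B',True)"
```

```text
t 15.08 hub in tool mm [-18.7 -44.9] yaw 29.5 arm ang -60.5 q6 45.7 PUSH 1.72 side [0.27 0.28] z 0.3421
```

>>> {"op": "move_arm", "data": {
  "motion": [
    {"dx": -0.0023,"dy": 0.0008,"dz": 0,"ax": 0,"ay": 0,"az": 0.0048,"gripper": -1},
    {"dx": -0.0045,"dy": 0.0015,"dz": 0,"ax": 0,"ay": 0,"az": 0.0095,"gripper": -1},
    {"dx": -0.0068,"dy": 0.0021,"dz": 0,"ax": 0,"ay": 0,"az": 0.0143,"gripper": -1},
    {"dx": -0.0092,"dy": 0.0027,"dz": 0,"ax": 0,"ay": 0,"az": 0.0191,"gripper": -1},
    {"dx": -0.0115,"dy": 0.0031,"dz": 0,"ax": 0,"ay": 0,"az": 0.0239,"gripper": -1},
    {"dx": -0.0139,"dy": 0.0036,"dz": 0,"ax": 0,"ay": 0,"az": 0.0286,"gripper": -1},
    {"dx": -0.0162,"dy": 0.0039,"dz": 0,"ax": 0,"ay": 0,"az": 0.0334,"gripper": -1}
  ]
}}

```text
time: 15.67
eef_pos: [0.5865, -0.1109, 0.3421]
tool_rot: [[0.954, 0.301, 0.004], [0.301, -0.954, -0.001], [0.004, 0.003, -1.0]]
wrist_force: [1.7, -1.2, -0.3]
gripper_width: 0.004
gripper_force: 0.9
```

>>> {"op": "move_arm", "data": {
  "motion": [
    {"dx": -0.0023,"dy": 0.0008,"dz": 0,"ax": 0,"ay": 0,"az": 0.0048,"gripper": -1},
    {"dx": -0.0045,"dy": 0.0015,"dz": 0,"ax": 0,"ay": 0,"az": 0.0095,"gripper": -1},
    {"dx": -0.0068,"dy": 0.0021,"dz": 0,"ax": 0,"ay": 0,"az": 0.0143,"gripper": -1},
    {"dx": -0.0092,"dy": 0.0027,"dz": 0,"ax": 0,"ay": 0,"az": 0.0191,"gripper": -1},
    {"dx": -0.0115,"dy": 0.0031,"dz": 0,"ax": 0,"ay": 0,"az": 0.0239,"gripper": -1},
    {"dx": -0.0139,"dy": 0.0036,"dz": 0,"ax": 0,"ay": 0,"az": 0.0286,"gripper": -1},
    {"dx": -0.0162,"dy": 0.0039,"dz": 0,"ax": 0,"ay": 0,"az": 0.0334,"gripper": -1}
  ]
}}

```text
time: 16.25
eef_pos: [0.5781, -0.1161, 0.3422]
tool_rot: [[0.995, 0.095, 0.005], [0.095, -0.995, -0.002], [0.005, 0.002, -1.0]]
wrist_force: [3.1, -1.5, -1.4]
gripper_width: 0.006
gripper_force: 1.8
```

```bash
python3 -c "
from h import *
at('B',True)"
```

```text
t 16.25 hub in tool mm [-18.7 -44.2] yaw 5.5 arm ang -84.5 q6 68.2 PUSH 2.95 side [1.81 1.46] z 0.3422
```

>>> {"op": "move_arm", "data": {
  "motion": [
    {"dx": -0.0023,"dy": 0.0008,"dz": 0,"ax": 0,"ay": 0,"az": 0.0048,"gripper": -1},
    {"dx": -0.0045,"dy": 0.0015,"dz": 0,"ax": 0,"ay": 0,"az": 0.0095,"gripper": -1},
    {"dx": -0.0068,"dy": 0.0021,"dz": 0,"ax": 0,"ay": 0,"az": 0.0143,"gripper": -1},
    {"dx": -0.0092,"dy": 0.0027,"dz": 0,"ax": 0,"ay": 0,"az": 0.0191,"gripper": -1},
    {"dx": -0.0115,"dy": 0.0031,"dz": 0,"ax": 0,"ay": 0,"az": 0.0239,"gripper": -1}
  ]
}}

```text
time: 16.67
eef_pos: [0.5717, -0.1187, 0.3423]
tool_rot: [[0.998, -0.055, 0.006], [-0.055, -0.999, -0.002], [0.006, 0.002, -1.0]]
wrist_force: [4.8, -2.1, -3.0]
gripper_width: 0.007
gripper_force: 2.8
```

```bash
python3 -c "
from h import *
at('B',True)"
```

```text
t 16.67 hub in tool mm [-19.2 -43.9] yaw -3.1 arm ang -93.1 q6 76.4 PUSH 4.88 side [1.81 3.08] z 0.3423
```

All four levers are snug. I'll pause briefly, then start the second round with B.

>>> {"op": "move_arm", "data": {
  "motion": [
    {"dx": 0,"dy": 0,"dz": 0,"ax": 0,"ay": 0,"az": 0,"gripper": -1},
    {"dx": 0,"dy": 0,"dz": 0,"ax": 0,"ay": 0,"az": 0,"gripper": -1},
    {"dx": 0,"dy": 0,"dz": 0,"ax": 0,"ay": 0,"az": 0,"gripper": -1},
    {"dx": 0,"dy": 0,"dz": 0,"ax": 0,"ay": 0,"az": 0,"gripper": -1},
    {"dx": 0,"dy": 0,"dz": 0,"ax": 0,"ay": 0,"az": 0,"gripper": -1}
  ]
}}

```text
time: 17.08
eef_pos: [0.5716, -0.1187, 0.3415]
tool_rot: [[0.999, -0.052, 0.004], [-0.052, -0.999, -0.001], [0.004, 0.001, -1.0]]
wrist_force: [4.6, -1.6, 4.6]
gripper_width: 0.005
gripper_force: 2.5
```

>>> {"op": "move_arm", "data": {
  "motion": [
    {"dx": -0.0023,"dy": 0.0008,"dz": 0,"ax": 0,"ay": 0,"az": 0.0048,"gripper": -1},
    {"dx": -0.0045,"dy": 0.0015,"dz": 0,"ax": 0,"ay": 0,"az": 0.0095,"gripper": -1},
    {"dx": -0.0068,"dy": 0.0021,"dz": 0,"ax": 0,"ay": 0,"az": 0.0143,"gripper": -1},
    {"dx": -0.0092,"dy": 0.0027,"dz": 0,"ax": 0,"ay": 0,"az": 0.0191,"gripper": -1},
    {"dx": -0.0115,"dy": 0.0031,"dz": 0,"ax": 0,"ay": 0,"az": 0.0239,"gripper": -1},
    {"dx": -0.0139,"dy": 0.0036,"dz": 0,"ax": 0,"ay": 0,"az": 0.0286,"gripper": -1},
    {"dx": -0.0162,"dy": 0.0039,"dz": 0,"ax": 0,"ay": 0,"az": 0.0334,"gripper": -1},
    {"dx": -0.0186,"dy": 0.0042,"dz": 0,"ax": 0,"ay": 0,"az": 0.0382,"gripper": -1}
  ]
}}

```text
time: 17.75
eef_pos: [0.5604, -0.1207, 0.3415]
tool_rot: [[0.957, -0.289, 0.005], [-0.289, -0.957, -0.002], [0.005, 0.0, -1.0]]
wrist_force: [7.5, -4.5, 3.2]
gripper_width: 0.006
gripper_force: 3.7
```

```bash
python3 -c "
from h import *
at('B',True)"
```

```text
t 17.75 hub in tool mm [-18.4 -43.4] yaw -16.8 arm ang -106.8 q6 89.5 PUSH 8.45 side [ 2.12 -3.12] z 0.3415
```

>>> {"op": "move_arm", "data": {
  "motion": [
    {"dx": -0.0023,"dy": 0.0008,"dz": 0,"ax": 0,"ay": 0,"az": 0.0048,"gripper": -1},
    {"dx": -0.0045,"dy": 0.0015,"dz": 0,"ax": 0,"ay": 0,"az": 0.0095,"gripper": -1},
    {"dx": -0.0068,"dy": 0.0021,"dz": 0,"ax": 0,"ay": 0,"az": 0.0143,"gripper": -1},
    {"dx": -0.0092,"dy": 0.0027,"dz": 0,"ax": 0,"ay": 0,"az": 0.0191,"gripper": -1},
    {"dx": -0.0115,"dy": 0.0031,"dz": 0,"ax": 0,"ay": 0,"az": 0.0239,"gripper": -1}
  ]
}}

```text
time: 18.17
eef_pos: [0.5534, -0.1206, 0.3416]
tool_rot: [[0.903, -0.429, 0.005], [-0.429, -0.903, -0.002], [0.005, -0.0, -1.0]]
wrist_force: [6.9, -4.3, 3.6]
gripper_width: 0.009
gripper_force: 4.0
```

```bash
python3 -c "
from h import *
at('B',True)"
```

```text
t 18.17 hub in tool mm [-18.4 -43.1] yaw -25.4 arm ang -115.4 q6 97.9 PUSH 8.08 side [ 0.97 -3.6 ] z 0.3416
```

>>> {"op": "move_arm", "data": {
  "motion": [
    {"dx": -0.0023,"dy": 0.0008,"dz": 0,"ax": 0,"ay": 0,"az": 0.0048,"gripper": -1},
    {"dx": -0.0045,"dy": 0.0015,"dz": 0,"ax": 0,"ay": 0,"az": 0.0095,"gripper": -1},
    {"dx": -0.0068,"dy": 0.0021,"dz": 0,"ax": 0,"ay": 0,"az": 0.0143,"gripper": -1},
    {"dx": -0.0092,"dy": 0.0027,"dz": 0,"ax": 0,"ay": 0,"az": 0.0191,"gripper": -1},
    {"dx": -0.0115,"dy": 0.0031,"dz": 0,"ax": 0,"ay": 0,"az": 0.0239,"gripper": -1}
  ]
}}

```text
time: 18.58
eef_pos: [0.5464, -0.1195, 0.3416]
tool_rot: [[0.829, -0.56, 0.005], [-0.56, -0.829, -0.002], [0.006, -0.001, -1.0]]
wrist_force: [6.9, -4.7, 3.6]
gripper_width: 0.004
gripper_force: 4.1
```

```bash
python3 -c "
from h import *
at('B',True)"
```

```text
t 18.58 hub in tool mm [-18.3 -42.9] yaw -34.0 arm ang -124.0 q6 106.5 PUSH 8.39 side [ 0.04 -3.5 ] z 0.3416
```

```bash
python3 - <<'E'
from h import *
import cv2
c=read_camera('scene');t=read_camera('top')
a=cv2.resize(c['image'][110:280,240:400],(400,425),interpolation=cv2.INTER_CUBIC);b=cv2.resize(t['image'][150:256,266:366],(400,425),interpolation=cv2.INTER_CUBIC)
cv2.imwrite('pics/b1.png',np.hstack([a,b]));at('B',True)
E
```

```text
t 18.68 hub in tool mm [-17.8 -43. ] yaw -34.0 arm ang -124.0 q6 106.5 PUSH 5.9 side [ 0.81 -4.06] z 0.3416
```

View pics/b1.png

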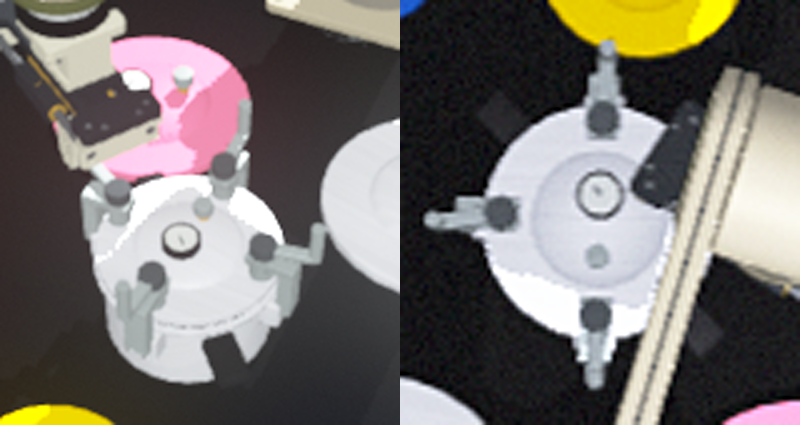

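The left half shows the gripper behind B's peg at about (100,165). The right half shows levers A, D and C at about 0°, 95° and 180°, as left. B gets a bit more.

>>> {"op": "move_arm", "data": {
  "motion": [
    {"dx": -0.0023,"dy": 0.0008,"dz": 0,"ax": 0,"ay": 0,"az": 0.0048,"gripper": -1},
    {"dx": -0.0045,"dy": 0.0015,"dz": 0,"ax": 0,"ay": 0,"az": 0.0095,"gripper": -1},
    {"dx": -0.0068,"dy": 0.0021,"dz": 0,"ax": 0,"ay": 0,"az": 0.0143,"gripper": -1},
    {"dx": -0.0092,"dy": 0.0027,"dz": 0,"ax": 0,"ay": 0,"az": 0.0191,"gripper": -1}
  ]
}}

```text
time: 19.02
eef_pos: [0.541, -0.1179, 0.3417]
tool_rot: [[0.756, -0.655, 0.006], [-0.655, -0.756, -0.003], [0.006, -0.002, -1.0]]
wrist_force: [7.0, -4.9, 2.8]
gripper_width: 0.001
gripper_force: 4.4
```

```bash
python3 -c "
from h import *
at('B',True)"
```

```text
t 19.02 hub in tool mm [-18.3 -42.7] yaw -40.9 arm ang -130.9 q6 113.3 PUSH 8.55 side [-0.87 -2.77] z 0.3417
```

>>> {"op": "move_arm", "data": {
  "motion": [
    {"dx": 0.015,"dy": 0,"dz": 0,"ax": 0,"ay": 0,"az": 0,"gripper": -1},
    {"dx": 0.02,"dy": 0,"dz": -0.03,"ax": 0,"ay": 0,"az": 0,"gripper": -1},
    {"dx": 0.02,"dy": 0,"dz": -0.1,"ax": 0,"ay": 0,"az": 0,"gripper": -1},
    {"dx": 0.02,"dy": 0,"dz": -0.1,"ax": 0,"ay": 0,"az": 0,"gripper": -1},
    {"dx": 0.02,"dy": 0,"dz": -0.1,"ax": 0,"ay": 0,"az": 0,"gripper": -1}
  ]
}}

```text
time: 19.43
eef_pos: [0.5498, -0.1253, 0.4026]
tool_rot: [[0.757, -0.653, 0.004], [-0.653, -0.757, -0.001], [0.004, -0.002, -1.0]]
wrist_force: [-0.7, 0.4, -0.8]
gripper_width: 0.005
gripper_force: 0.0
```

```bash
python3 -c "
from h import *
behind('D',96,.026,.404,False)"
```

```text
t 19.43 pos [ 0.5498 -0.1253  0.4026] yaw -40.8 q6 112.7 F tool [-0.78  0.13  0.75]
shares dx dy dz [-0.275 -0.274 -0.003] az -0.1299
```

>>> {"op": "move_arm", "data": {
  "motion": [
    {"dx": -0.275,"dy": -0.274,"dz": 0,"ax": 0,"ay": 0,"az": -0.13,"gripper": -1},
    {"dx": -0.275,"dy": -0.274,"dz": 0,"ax": 0,"ay": 0,"az": -0.13,"gripper": -1},
    {"dx": -0.275,"dy": -0.274,"dz": 0,"ax": 0,"ay": 0,"az": -0.13,"gripper": -1},
    {"dx": -0.275,"dy": -0.274,"dz": 0,"ax": 0,"ay": 0,"az": -0.13,"gripper": -1},
    {"dx": -0.275,"dy": -0.274,"dz": 0,"ax": 0,"ay": 0,"az": -0.13,"gripper": -1},
    {"dx": -0.275,"dy": -0.274,"dz": 0,"ax": 0,"ay": 0,"az": -0.13,"gripper": -1},
    {"dx": -0.275,"dy": -0.274,"dz": 0,"ax": 0,"ay": 0,"az": -0.13,"gripper": -1},
    {"dx": -0.275,"dy": -0.274,"dz": 0,"ax": 0,"ay": 0,"az": -0.13,"gripper": -1},
    {"dx": -0.275,"dy": -0.274,"dz": 0.05,"ax": 0,"ay": 0,"az": -0.13,"gripper": -1},
    {"dx": -0.275,"dy": -0.274,"dz": 0.097,"ax": 0,"ay": 0,"az": -0.13,"gripper": -1}
  ]
}}

```text
time: 20.27
eef_pos: [0.5322, 0.107, 0.3415]
tool_rot: [[0.995, 0.101, 0.003], [0.101, -0.995, 0.0], [0.003, 0.0, -1.0]]
wrist_force: [-0.0, 0.0, -0.2]
gripper_width: 0.005
gripper_force: 0.0
```

>>> {"op": "move_arm", "data": {
  "motion": [
    {"dx": 0.006,"dy": 0,"dz": 0,"ax": 0,"ay": 0,"az": 0,"gripper": -1},
    {"dx": 0.008,"dy": 0,"dz": 0,"ax": 0,"ay": 0,"az": 0,"gripper": -1},
    {"dx": 0.008,"dy": 0,"dz": 0,"ax": 0,"ay": 0,"az": 0,"gripper": -1}
  ]
}}

```text
time: 20.52
eef_pos: [0.537, 0.1072, 0.3421]
tool_rot: [[0.995, 0.102, 0.0], [0.102, -0.995, -0.0], [0.0, 0.0, -1.0]]
wrist_force: [0.0, 0.0, 0.2]
gripper_width: 0.007
gripper_force: 0.0
```

```bash
python3 -c "
from h import *
at('D',False)"
```

```text
t 20.52 hub in tool mm [21.5 44.7] yaw 5.9 arm ang 95.9 q6 90.1 PUSH -0.02 side [-0.01 -0.17] z 0.3421
```

>>> {"op": "move_arm", "data": {
  "motion": [
    {"dx": 0.005,"dy": 0,"dz": 0,"ax": 0,"ay": 0,"az": 0,"gripper": -1},
    {"dx": 0.0095,"dy": 0,"dz": 0,"ax": 0,"ay": 0,"az": 0,"gripper": -1},
    {"dx": 0.0118,"dy": -0.0008,"dz": 0,"ax": 0,"ay": 0,"az": 0.0048,"gripper": -1},
    {"dx": 0.014,"dy": -0.0015,"dz": 0,"ax": 0,"ay": 0,"az": 0.0095,"gripper": -1},
    {"dx": 0.0163,"dy": -0.0021,"dz": 0,"ax": 0,"ay": 0,"az": 0.0143,"gripper": -1},
    {"dx": 0.0187,"dy": -0.0027,"dz": 0,"ax": 0,"ay": 0,"az": 0.0191,"gripper": -1},
    {"dx": 0.021,"dy": -0.0031,"dz": 0,"ax": 0,"ay": 0,"az": 0.0239,"gripper": -1},
    {"dx": 0.0234,"dy": -0.0036,"dz": 0,"ax": 0,"ay": 0,"az": 0.0286,"gripper": -1},
    {"dx": 0.0257,"dy": -0.0039,"dz": 0,"ax": 0,"ay": 0,"az": 0.0334,"gripper": -1},
    {"dx": 0.0281,"dy": -0.0042,"dz": 0,"ax": 0,"ay": 0,"az": 0.0382,"gripper": -1}
  ]
}}

```text
time: 21.35
eef_pos: [0.5529, 0.1122, 0.3427]
tool_rot: [[0.991, -0.137, -0.0], [-0.137, -0.991, 0.0], [-0.0, -0.0, -1.0]]
wrist_force: [-6.0, 0.6, 4.9]
gripper_width: 0.007
gripper_force: 3.4
```

```bash
python3 -c "
from h import *
at('D',False)"
```

```text
t 21.35 hub in tool mm [16.5 45.5] yaw -7.9 arm ang 82.1 q6 104.1 PUSH 6.06 side [ 0.19 -4.9 ] z 0.3427
```

>>> {"op": "move_arm", "data": {
  "motion": [
    {"dx": 0.0023,"dy": -0.0008,"dz": 0,"ax": 0,"ay": 0,"az": 0.0048,"gripper": -1},
    {"dx": 0.0045,"dy": -0.0015,"dz": 0,"ax": 0,"ay": 0,"az": 0.0095,"gripper": -1},
    {"dx": 0.0068,"dy": -0.0021,"dz": 0,"ax": 0,"ay": 0,"az": 0.0143,"gripper": -1},
    {"dx": 0.0092,"dy": -0.0027,"dz": 0,"ax": 0,"ay": 0,"az": 0.0191,"gripper": -1},
    {"dx": 0.0115,"dy": -0.0031,"dz": 0,"ax": 0,"ay": 0,"az": 0.0239,"gripper": -1},
    {"dx": 0.0139,"dy": -0.0036,"dz": 0,"ax": 0,"ay": 0,"az": 0.0286,"gripper": -1},
    {"dx": 0.0162,"dy": -0.0039,"dz": 0,"ax": 0,"ay": 0,"az": 0.0334,"gripper": -1},
    {"dx": 0.0186,"dy": -0.0042,"dz": 0,"ax": 0,"ay": 0,"az": 0.0382,"gripper": -1}
  ]
}}

```text
time: 22.02
eef_pos: [0.5642, 0.1135, 0.3427]
tool_rot: [[0.93, -0.368, -0.001], [-0.368, -0.93, 0.001], [-0.001, -0.001, -1.0]]
wrist_force: [-7.4, 1.3, 5.2]
gripper_width: 0.003
gripper_force: 4.1
```

```bash
python3 -c "
from h import *
at('D',False)"
```

```text
t 22.02 hub in tool mm [17.1 45.7] yaw -21.6 arm ang 68.4 q6 117.9 PUSH 7.4 side [ 1.48 -5.19] z 0.3427
```

>>> {"op": "move_arm", "data": {
  "motion": [
    {"dx": 0.0023,"dy": -0.0008,"dz": 0,"ax": 0,"ay": 0,"az": 0.0048,"gripper": -1},
    {"dx": 0.0045,"dy": -0.0015,"dz": 0,"ax": 0,"ay": 0,"az": 0.0095,"gripper": -1},
    {"dx": 0.0068,"dy": -0.0021,"dz": 0,"ax": 0,"ay": 0,"az": 0.0143,"gripper": -1},
    {"dx": 0.0092,"dy": -0.0027,"dz": 0,"ax": 0,"ay": 0,"az": 0.0191,"gripper": -1},
    {"dx": 0.0115,"dy": -0.0031,"dz": 0,"ax": 0,"ay": 0,"az": 0.0239,"gripper": -1}
  ]
}}

```text
time: 22.43
eef_pos: [0.5712, 0.1129, 0.3427]
tool_rot: [[0.864, -0.503, -0.001], [-0.503, -0.864, 0.001], [-0.001, -0.001, -1.0]]
wrist_force: [-9.1, 2.6, 5.2]
gripper_width: 0.003
gripper_force: 4.3
```

```bash
python3 -c "
from h import *
at('D',False)"
```

```text
t 22.43 hub in tool mm [17.5 45.8] yaw -30.2 arm ang 59.8 q6 126.3 PUSH 9.13 side [ 2.31 -5.16] z 0.3427
```

>>> {"op": "move_arm", "data": {
  "motion": [
    {"dx": -0.015,"dy": 0,"dz": 0,"ax": 0,"ay": 0,"az": 0,"gripper": -1},
    {"dx": -0.02,"dy": 0,"dz": -0.03,"ax": 0,"ay": 0,"az": 0,"gripper": -1},
    {"dx": -0.02,"dy": 0,"dz": -0.1,"ax": 0,"ay": 0,"az": 0,"gripper": -1},
    {"dx": -0.02,"dy": 0,"dz": -0.1,"ax": 0,"ay": 0,"az": -0.2,"gripper": -1},
    {"dx": -0.02,"dy": 0,"dz": -0.1,"ax": 0,"ay": 0,"az": -0.2,"gripper": -1},
    {"dx": -0.02,"dy": 0,"dz": -0.1,"ax": 0,"ay": 0,"az": -0.2,"gripper": -1},
    {"dx": -0.02,"dy": 0,"dz": -0.1,"ax": 0,"ay": 0,"az": -0.2,"gripper": -1},
    {"dx": -0.02,"dy": 0,"dz": -0.1,"ax": 0,"ay": 0,"az": -0.2,"gripper": -1},
    {"dx": -0.02,"dy": 0,"dz": -0.1,"ax": 0,"ay": 0,"az": -0.2,"gripper": -1},
    {"dx": -0.02,"dy": 0,"dz": -0.1,"ax": 0,"ay": 0,"az": -0.2,"gripper": -1}
  ]
}}

```text
time: 23.27
eef_pos: [0.561, 0.1185, 0.4022]
tool_rot: [[0.937, 0.348, 0.002], [0.348, -0.937, 0.0], [0.002, 0.001, -1.0]]
wrist_force: [-0.5, -0.1, 0.0]
gripper_width: 0.003
gripper_force: 0.0
```

```bash
python3 -c "
from h import *
behind('A',-3.4,.024,.404,True)"
```

```text
t 23.27 pos [0.561  0.1185 0.4022] yaw 20.4 q6 76.4 F tool [-0.48 -0.08 -0.  ]
shares dx dy dz [ 0.12   0.23  -0.003] az -0.1839
```

>>> {"op": "move_arm", "data": {
  "motion": [
    {"dx": 0.12,"dy": 0.23,"dz": 0,"ax": 0,"ay": 0,"az": -0.184,"gripper": -1},
    {"dx": 0.12,"dy": 0.23,"dz": 0,"ax": 0,"ay": 0,"az": -0.184,"gripper": -1},
    {"dx": 0.12,"dy": 0.23,"dz": 0,"ax": 0,"ay": 0,"az": -0.184,"gripper": -1},
    {"dx": 0.12,"dy": 0.23,"dz": 0,"ax": 0,"ay": 0,"az": -0.184,"gripper": -1},
    {"dx": 0.12,"dy": 0.23,"dz": 0,"ax": 0,"ay": 0,"az": -0.184,"gripper": -1},
    {"dx": 0.12,"dy": 0.23,"dz": 0,"ax": 0,"ay": 0,"az": -0.184,"gripper": -1},
    {"dx": 0.12,"dy": 0.23,"dz": 0,"ax": 0,"ay": 0,"az": -0.184,"gripper": -1},
    {"dx": 0.12,"dy": 0.23,"dz": 0.03,"ax": 0,"ay": 0,"az": -0.184,"gripper": -1},
    {"dx": 0.12,"dy": 0.23,"dz": 0.07,"ax": 0,"ay": 0,"az": -0.184,"gripper": -1},
    {"dx": 0.12,"dy": 0.23,"dz": 0.097,"ax": 0,"ay": 0,"az": -0.184,"gripper": -1}
  ]
}}

```text
time: 24.1
eef_pos: [0.6758, 0.0134, 0.3425]
tool_rot: [[0.057, 0.998, 0.001], [0.998, -0.057, -0.0], [-0.0, 0.001, -1.0]]
wrist_force: [-0.6, 0.1, -0.2]
gripper_width: 0.005
gripper_force: 0.0
```

>>> {"op": "move_arm", "data": {
  "motion": [
    {"dx": 0,"dy": 0,"dz": 0,"ax": 0,"ay": 0,"az": 0,"gripper": -1},
    {"dx": 0,"dy": 0,"dz": 0,"ax": 0,"ay": 0,"az": 0,"gripper": -1}
  ]
}}

```text
time: 24.27
eef_pos: [0.6755, 0.0134, 0.3426]
tool_rot: [[0.067, 0.998, -0.001], [0.998, -0.067, -0.0], [-0.0, -0.001, -1.0]]
wrist_force: [0.1, -0.8, -0.2]
gripper_width: 0.005
gripper_force: 0.0
```

```bash
python3 -c "
from h import *
at('A',True)"
```

```text
t 24.27 hub in tool mm [-23.4 -43.6] yaw 86.2 arm ang -3.8 q6 0.6 PUSH -0.79 side [0.19 0.19] z 0.3426
```

>>> {"op": "move_arm", "data": {
  "motion": [
    {"dx": -0.007,"dy": 0,"dz": 0,"ax": 0,"ay": 0,"az": 0,"gripper": -1},
    {"dx": -0.0155,"dy": 0,"dz": 0,"ax": 0,"ay": 0,"az": 0,"gripper": -1},
    {"dx": -0.0178,"dy": 0.0006,"dz": 0,"ax": 0,"ay": 0,"az": 0.0048,"gripper": -1},
    {"dx": -0.02,"dy": 0.0012,"dz": 0,"ax": 0,"ay": 0,"az": 0.0095,"gripper": -1},
    {"dx": -0.0223,"dy": 0.0017,"dz": 0,"ax": 0,"ay": 0,"az": 0.0143,"gripper": -1},
    {"dx": -0.0247,"dy": 0.0022,"dz": 0,"ax": 0,"ay": 0,"az": 0.0191,"gripper": -1},
    {"dx": -0.027,"dy": 0.0026,"dz": 0,"ax": 0,"ay": 0,"az": 0.0239,"gripper": -1},
    {"dx": -0.0294,"dy": 0.003,"dz": 0,"ax": 0,"ay": 0,"az": 0.0286,"gripper": -1},
    {"dx": -0.0317,"dy": 0.0034,"dz": 0,"ax": 0,"ay": 0,"az": 0.0334,"gripper": -1},
    {"dx": -0.0341,"dy": 0.0037,"dz": 0,"ax": 0,"ay": 0,"az": 0.0382,"gripper": -1}
  ]
}}

```text
time: 25.1
eef_pos: [0.6773, -0.0065, 0.3455]
tool_rot: [[0.302, 0.953, 0.004], [0.953, -0.302, 0.002], [0.003, 0.003, -1.0]]
wrist_force: [0.1, 7.2, 1.6]
gripper_width: 0.004
gripper_force: 3.2
```

```bash
python3 -c "
from h import *
at('A',True)"
```

```text
t 25.1 hub in tool mm [-15.8 -46. ] yaw 72.4 arm ang -17.6 q6 12.7 PUSH 6.92 side [-2.11 -1.59] z 0.3455
```

>>> {"op": "move_arm", "data": {
  "motion": [
    {"dx": -0.0023,"dy": 0.0008,"dz": 0,"ax": 0,"ay": 0,"az": 0.0048,"gripper": -1},
    {"dx": -0.0045,"dy": 0.0015,"dz": 0,"ax": 0,"ay": 0,"az": 0.0095,"gripper": -1},
    {"dx": -0.0068,"dy": 0.0021,"dz": 0,"ax": 0,"ay": 0,"az": 0.0143,"gripper": -1},
    {"dx": -0.0092,"dy": 0.0027,"dz": 0,"ax": 0,"ay": 0,"az": 0.0191,"gripper": -1},
    {"dx": -0.0115,"dy": 0.0031,"dz": 0,"ax": 0,"ay": 0,"az": 0.0239,"gripper": -1},
    {"dx": -0.0139,"dy": 0.0036,"dz": 0,"ax": 0,"ay": 0,"az": 0.0286,"gripper": -1},
    {"dx": -0.0162,"dy": 0.0039,"dz": 0,"ax": 0,"ay": 0,"az": 0.0334,"gripper": -1},
    {"dx": -0.0186,"dy": 0.0042,"dz": 0,"ax": 0,"ay": 0,"az": 0.0382,"gripper": -1}
  ]
}}

```text
time: 25.77
eef_pos: [0.6764, -0.0175, 0.3455]
tool_rot: [[0.52, 0.854, 0.004], [0.854, -0.52, 0.003], [0.004, 0.002, -1.0]]
wrist_force: [0.9, 9.4, 2.8]
gripper_width: 0.005
gripper_force: 3.8
```

```bash
python3 -c "
from h import *
at('A',True)"
```

```text
t 25.77 hub in tool mm [-16.6 -45.7] yaw 58.7 arm ang -31.3 q6 25.4 PUSH 8.53 side [-4.09 -2.78] z 0.3455
```

>>> {"op": "move_arm", "data": {
  "motion": [
    {"dx": -0.0023,"dy": 0.0006,"dz": 0,"ax": 0,"ay": 0,"az": 0.0048,"gripper": -1},
    {"dx": -0.0045,"dy": 0.0012,"dz": 0,"ax": 0,"ay": 0,"az": 0.0095,"gripper": -1},
    {"dx": -0.0068,"dy": 0.0017,"dz": 0,"ax": 0,"ay": 0,"az": 0.0143,"gripper": -1},
    {"dx": -0.0092,"dy": 0.0022,"dz": 0,"ax": 0,"ay": 0,"az": 0.0191,"gripper": -1},
    {"dx": -0.0115,"dy": 0.0026,"dz": 0,"ax": 0,"ay": 0,"az": 0.0239,"gripper": -1}
  ]
}}

```text
time: 26.18
eef_pos: [0.6743, -0.0242, 0.3455]
tool_rot: [[0.642, 0.767, 0.005], [0.767, -0.642, 0.003], [0.005, 0.002, -1.0]]
wrist_force: [1.6, 9.1, 2.0]
gripper_width: 0.005
gripper_force: 4.0
```

```bash
python3 -c "
from h import *
at('A',True)"
```

```text
t 26.18 hub in tool mm [-17.  -45.6] yaw 50.1 arm ang -39.9 q6 33.5 PUSH 8.05 side [-4.61 -1.99] z 0.3455
```

>>> {"op": "move_arm", "data": {
  "motion": [
    {"dx": 0.015,"dy": 0,"dz": 0,"ax": 0,"ay": 0,"az": 0,"gripper": -1},
    {"dx": 0.02,"dy": 0,"dz": -0.03,"ax": 0,"ay": 0,"az": 0,"gripper": -1},
    {"dx": 0.02,"dy": 0,"dz": -0.1,"ax": 0,"ay": 0,"az": 0,"gripper": -1},
    {"dx": 0.02,"dy": 0,"dz": -0.1,"ax": 0,"ay": 0,"az": 0,"gripper": -1},
    {"dx": 0.02,"dy": 0,"dz": -0.1,"ax": 0,"ay": 0,"az": 0,"gripper": -1}
  ]
}}

```text
time: 26.6
eef_pos: [0.6824, -0.0165, 0.4088]
tool_rot: [[0.641, 0.767, 0.009], [0.767, -0.641, -0.001], [0.005, 0.008, -1.0]]
wrist_force: [-1.1, 0.3, -0.3]
gripper_width: 0.002
gripper_force: 0.0
```

```bash
python3 -c "
from h import *
behind('C',174.9,.026,.404,False)"
```

```text
t 26.6 pos [ 0.6824 -0.0165  0.4088] yaw 50.1 q6 34.2 F tool [-0.45 -1.05  0.33]
shares dx dy dz [-0.265 -0.299  0.004] az -0.0966
```

>>> {"op": "move_arm", "data": {
  "motion": [
    {"dx": -0.265,"dy": -0.299,"dz": 0,"ax": 0,"ay": 0,"az": -0.0966,"gripper": -1},
    {"dx": -0.265,"dy": -0.299,"dz": 0,"ax": 0,"ay": 0,"az": -0.0966,"gripper": -1},
    {"dx": -0.265,"dy": -0.299,"dz": 0,"ax": 0,"ay": 0,"az": -0.0966,"gripper": -1},
    {"dx": -0.265,"dy": -0.299,"dz": 0,"ax": 0,"ay": 0,"az": -0.0966,"gripper": -1},
    {"dx": -0.265,"dy": -0.299,"dz": 0,"ax": 0,"ay": 0,"az": -0.0966,"gripper": -1},
    {"dx": -0.265,"dy": -0.299,"dz": 0,"ax": 0,"ay": 0,"az": -0.0966,"gripper": -1},
    {"dx": -0.265,"dy": -0.299,"dz": 0,"ax": 0,"ay": 0,"az": -0.0966,"gripper": -1},
    {"dx": -0.265,"dy": -0.299,"dz": 0.03,"ax": 0,"ay": 0,"az": -0.0966,"gripper": -1},
    {"dx": -0.265,"dy": -0.299,"dz": 0.07,"ax": 0,"ay": 0,"az": -0.0966,"gripper": -1},
    {"dx": -0.265,"dy": -0.299,"dz": 0.102,"ax": 0,"ay": 0,"az": -0.0966,"gripper": -1}
  ]
}}

```text
time: 27.43
eef_pos: [0.4417, -0.0234, 0.3412]
tool_rot: [[0.089, 0.996, 0.002], [0.996, -0.089, -0.001], [-0.0, 0.002, -1.0]]
wrist_force: [-0.1, -0.2, -0.4]
gripper_width: 0.004
gripper_force: 0.0
```

>>> {"op": "move_arm", "data": {
  "motion": [
    {"dx": 0,"dy": 0,"dz": 0,"ax": 0,"ay": 0,"az": 0,"gripper": -1},
    {"dx": 0,"dy": 0,"dz": 0,"ax": 0,"ay": 0,"az": 0,"gripper": -1}
  ]
}}

```text
time: 27.6
eef_pos: [0.4414, -0.0233, 0.3411]
tool_rot: [[0.089, 0.996, -0.002], [0.996, -0.089, 0.0], [0.0, -0.002, -1.0]]
wrist_force: [0.2, 0.7, 0.9]
gripper_width: 0.007
gripper_force: 0.0
```

```bash
python3 -c "
from h import *
at('C',False)"
```

```text
t 27.6 hub in tool mm [25.5 47.3] yaw 84.9 arm ang 174.9 q6 -4.6 PUSH -0.67 side [ 0.11 -0.89] z 0.3411
```

>>> {"op": "move_arm", "data": {
  "motion": [
    {"dx": 0.007,"dy": 0,"dz": 0,"ax": 0,"ay": 0,"az": 0,"gripper": -1},
    {"dx": 0.013,"dy": 0,"dz": 0,"ax": 0,"ay": 0,"az": 0,"gripper": -1},
    {"dx": 0.0153,"dy": -0.0008,"dz": 0,"ax": 0,"ay": 0,"az": 0.0048,"gripper": -1},
    {"dx": 0.0175,"dy": -0.0015,"dz": 0,"ax": 0,"ay": 0,"az": 0.0095,"gripper": -1},
    {"dx": 0.0198,"dy": -0.0021,"dz": 0,"ax": 0,"ay": 0,"az": 0.0143,"gripper": -1},
    {"dx": 0.0222,"dy": -0.0027,"dz": 0,"ax": 0,"ay": 0,"az": 0.0191,"gripper": -1},
    {"dx": 0.0245,"dy": -0.0031,"dz": 0,"ax": 0,"ay": 0,"az": 0.0239,"gripper": -1},
    {"dx": 0.0269,"dy": -0.0036,"dz": 0,"ax": 0,"ay": 0,"az": 0.0286,"gripper": -1},
    {"dx": 0.0292,"dy": -0.0039,"dz": 0,"ax": 0,"ay": 0,"az": 0.0334,"gripper": -1},
    {"dx": 0.0316,"dy": -0.0042,"dz": 0,"ax": 0,"ay": 0,"az": 0.0382,"gripper": -1}
  ]
}}

```text
time: 28.43
eef_pos: [0.4411, -0.0045, 0.3434]
tool_rot: [[0.325, 0.946, 0.001], [0.946, -0.325, -0.002], [-0.002, 0.002, -1.0]]
wrist_force: [-3.7, -6.4, 2.5]
gripper_width: 0.006
gripper_force: 3.4
```

>>> {"op": "move_arm", "data": {
  "motion": [
    {"dx": 0.0023,"dy": -0.0008,"dz": 0,"ax": 0,"ay": 0,"az": 0.0048,"gripper": -1},
    {"dx": 0.0045,"dy": -0.0015,"dz": 0,"ax": 0,"ay": 0,"az": 0.0095,"gripper": -1},
    {"dx": 0.0068,"dy": -0.0021,"dz": 0,"ax": 0,"ay": 0,"az": 0.0143,"gripper": -1},
    {"dx": 0.0092,"dy": -0.0027,"dz": 0,"ax": 0,"ay": 0,"az": 0.0191,"gripper": -1},
    {"dx": 0.0115,"dy": -0.0031,"dz": 0,"ax": 0,"ay": 0,"az": 0.0239,"gripper": -1}
  ]
}}

```text
time: 28.85
eef_pos: [0.4413, 0.0026, 0.3433]
tool_rot: [[0.463, 0.887, 0.0], [0.887, -0.463, -0.002], [-0.002, 0.001, -1.0]]
wrist_force: [-6.5, -6.2, 5.0]
gripper_width: 0.002
gripper_force: 4.1
```

```bash
python3 -c "
from h import *
at('C',False)"
```

```text
t 28.85 hub in tool mm [19.2 44.9] yaw 62.4 arm ang 152.4 q6 21.3 PUSH 8.51 side [-2.84 -5.01] z 0.3433
```

>>> {"op": "move_arm", "data": {
  "motion": [
    {"dx": 0.0023,"dy": -0.0008,"dz": 0,"ax": 0,"ay": 0,"az": 0.0048,"gripper": -1},
    {"dx": 0.0045,"dy": -0.0015,"dz": 0,"ax": 0,"ay": 0,"az": 0.0095,"gripper": -1},
    {"dx": 0.0068,"dy": -0.0021,"dz": 0,"ax": 0,"ay": 0,"az": 0.0143,"gripper": -1},
    {"dx": 0.0092,"dy": -0.0027,"dz": 0,"ax": 0,"ay": 0,"az": 0.0191,"gripper": -1},
    {"dx": 0.0115,"dy": -0.0031,"dz": 0,"ax": 0,"ay": 0,"az": 0.0239,"gripper": -1}
  ]
}}

```text
time: 29.27
eef_pos: [0.4427, 0.0096, 0.3433]
tool_rot: [[0.59, 0.807, -0.0], [0.807, -0.59, -0.002], [-0.002, 0.001, -1.0]]
wrist_force: [-8.3, -5.4, 6.1]
gripper_width: 0.005
gripper_force: 4.6
```

```bash
python3 -c "
from h import *
at('C',False)"
```

```text
t 29.27 hub in tool mm [19.3 44.7] yaw 53.8 arm ang 143.8 q6 30.8 PUSH 9.23 side [-3.5  -6.13] z 0.3433
```

>>> {"op": "move_arm", "data": {
  "motion": [
    {"dx": -0.015,"dy": 0,"dz": 0,"ax": 0,"ay": 0,"az": 0,"gripper": -1},
    {"dx": -0.02,"dy": 0,"dz": -0.03,"ax": 0,"ay": 0,"az": 0,"gripper": -1},
    {"dx": -0.02,"dy": 0,"dz": -0.1,"ax": 0,"ay": 0,"az": 0,"gripper": -1},
    {"dx": -0.02,"dy": 0,"dz": -0.15,"ax": 0,"ay": 0,"az": 0,"gripper": -1},
    {"dx": -0.02,"dy": 0,"dz": -0.15,"ax": 0,"ay": 0,"az": 0,"gripper": -1},
    {"dx": -0.02,"dy": 0,"dz": -0.15,"ax": 0,"ay": 0,"az": 0,"gripper": -1}
  ]
}}

```text
time: 29.77
eef_pos: [0.4363, 0.0002, 0.4352]
tool_rot: [[0.588, 0.809, 0.007], [0.809, -0.588, -0.001], [0.003, 0.006, -1.0]]
wrist_force: [0.7, -0.2, -1.8]
gripper_width: 0.001
gripper_force: 0.0
```

```bash
python3 -c "
from station import *
print(state()['wrist_force']);print(sign_off())"
```

```text
[ 0.66525525 -0.17739831 -1.78788875]
the job is handed in; nothing more can be done
None
```

I snugged all four levers in opposite pairs, tightened them in opposite pairs to a final push of about 8 to 9 N, let go and handed the job in at about 30 s. The lid loads (about 35 to 45 N each) are inferred from push and turn angle, since they can't be measured directly, and hand-in returned no verdict.

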